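Pull down the high stock flap with the hook pole

ROBOT

A 6-joint arm with a two-finger parallel gripper is mounted at the origin on the work surface. World frame = base frame: x ahead of the robot, y to its left, z up, the work surface at z = 0. Lengths are in m, angles in rad, forces in N, time in s.
With the tool pointing down it reaches from about 0.3 to 0.95 m from the base axis. Payload 3.1 kg.
Tool frame: the origin (TCP) lies at the very end of the fingers, on their centre line; the grasp point (between the pads) lies ctrl.tcp_to_grasp behind it (ctrl.tcp_to_grasp is the distance from the TCP to the grasp point, in m); z points along the fingers, y is the direction in which the jaws open and shut (so a half turn about z gives the same grasp; the last joint's range is limited). The gripper opens to 85 mm and grips with 20 to 120 N. Pads are 22 mm wide; open, the fingers measure 114 mm over their backs; the gripper's body (76 mm by 85 mm) begins 54 mm behind the grasp point. The pads swing forward as they close: fully open they stand 13 mm farther back than shut.
Start: joints at [1.253, 0.308, 1.634, -0, 1.2, -0.07], TCP at [0.153, 0.606, 0.231] pointing down, gripper open.
Joint ranges: [-3.06, 3.06], [-0.79, 1.96], [0.05, 2.63], [-1.19, 4.34], [0.05, 2.64], [-2.94, 2.94]. Speed limits (rad/s): [2.79, 2.79, 3.14, 3.14, 3.14, 3.14].

INTERFACE

Orientations are given as a 3x3 rotation matrix whose columns are the frame's x, y, z axes.
In Python, from workcell import ctrl, viewer gives the robot as it stands.
- The arm moves only by the tool servo_tool, never from a script. Its argument "moves" is a list of rows, each an object with "fingers": the opening, from 0 (shut) to 1 (fully open); "dp": the shift along the tool's x, y, z in mm, a list of three; "turn": the turn, a rotation vector about the tool's x, y, z in rad, a list of three. In form: [{"fingers": fingers, "dp": [x, y, z], "turn": [wx, wy, wz]}, ...]. A call has 1 to 5 rows; each row is the pose to reach, as a shift and turn from the pose measured when the call began, along the tool's axes at that moment; what a row does not reach only later rows make up. A row lasts 1/10 s, in which the tool goes at most 50 mm and 8.59 degrees, less where a joint would pass 70% of its speed; a pose out of reach is approached as far as the arm can. A call with a gripper value outside its range is refused whole. The fingers move at their own pace and stop on an object; "newtons" is the grip in N (left out, the last holds). Time passes only in rows, so rows that repeat a pose let the fingers close. It gives the time, the measured TCP pose, the force and the opening at its end, in the units of the state.
- ctrl.state(): the state, without advancing time (a new reading comes with each control period).
- viewer.grab_frame(name): name is "scene" or "top" or "wrist"; returns the picture (480x640x3 uint8, red, green, blue); there is no depth.
- viewer.camera_params(name): a dict with "fx", "fy", "cx", "cy" (pixels), "R" (3x3) and "t" (3): a world point X has camera coordinates R X + t. Camera axes: x right, y down, z forward; pixel columns grow to the right and rows downward; lengths in m; the calibration is good to about 2 mm. The wrist camera is an equidistant fisheye: a pixel r from the principal point sees the ray r / f radians off the axis. A picture is of the moment at which its call begins: read the wrist's pose just before it. camera_params takes no time and is no camera call; for the wrist camera it gives the pose at the moment of the call.
- ctrl.close_job(): hands the job in, once; it reports no verdict.
The state is a dict: "clock": time; "joint_pos": joint angles; "qd": joint speeds; "tau": joint torques, N m; "tcp_pos": TCP position; "ee_rot": TCP orientation; "wrist_force": force on the tool from outside, world axes, zero at the start; "wrist_torque": the same for the moment, N m; "opening": finger opening in m.
Only numpy, scipy, OpenCV 4.12 (cv2) and the standard library are available. Lean on these libraries where they do the work, as an engineer would, in place of code of your own. Each camera call takes 0.05 s, during which the arm holds its last target.

TASK

Take the hook pole from the grey mat, pass its hook through the ring eye near the top of the cabinet's high flap and pull the flap down until it is fully open, keeping the hook in the eye until it is all the way down. Then unhook the pole and lay it back flat on the mat, leaving the flap fully open. Hold on to the pole until it is down on the mat, move the flap only with the pole, not with the gripper or arm, and leave the bottles and other things on the counter where they are.

Things in the scene. Friction and masses are not known exactly. Their poses are not given: they have to be found in the camera images.
- pole: Loose hook pole, 204 mm long, about 100 g, lying flat. Wooden handle 100 x 20 wide x 24 high; origin at the middle of the handle's underside, x along the pole to the hook, z up. Handle spans x -50 to +50 mm, a ferrule (18 mm diameter) ends at 58, then a steel rod of 8 mm diameter, axis 12 mm above the underside, runs to x = 150. Balances about 25 mm ahead of the handle's middle.
- hook (a point): Middle of the hook's pin, on its axis: at (150, 17, 12) mm in the pole's frame; same axes. From x = 150 the rod turns square to +y (the pin), and at y = 34 turns back towards the handle as a short lip parallel to the rod, its round end at x = 134. All 8 mm thick, level with the rod: the hook covers x 134 to 154 and y to 38 mm; gap between rod and lip 26 mm.
- eye (a point): Centre of the brass ring eye on the flap: 6 mm wire, 40 mm clear opening, 52 mm outside. The ring's axis is this point's y (level, along the hinge), so the hook enters sideways; both sides are free. Axes turn with the flap: x from eye to flap (into the cabinet when shut), z away from the hinge (up when shut). The centre is 32 mm off the flap's outer face, 98 mm from the hinge.
- hatch_hinge (a point): Middle of the hinge line (its y axis), at the bottom edge of the flap's outer face, 192 mm above the counter; axes as the eye's. The dark wooden flap is 272 wide, 14 thick and reaches 123 mm from the hinge; when shut its outer face is level with the cabinet's front. Fully open it stands out level from the front, with the eye hanging beneath it.
- hatch (a joint): Angle of the flap in rad: 0 shut (upright), 1.57 fully open (level, at its stop). It starts shut or slightly ajar. Grows as the top swings out and down. A stiff hinge (0.22 N m of friction) holds it wherever it is left; about 2 N at the eye moves it.
- cabinet: Fixed dark cabinet, 200 deep x 300 wide x 330 high; origin at the centre of its underside, front (flap) face at x = -100 mm, y along its width.
- mat: Fixed light grey mat on the counter, 300 x 140 x 4 mm; origin at the centre of its underside, x along its length.
- bottle_a: Loose polish bottle, 32 x 32 mm base, 87 mm high with its gold cap, upright in front of the cabinet; origin at the centre of its underside.
- bottle_b: Same kind of bottle, other side in front of the cabinet; origin at the centre of its underside.
- bottle_c: Same kind of bottle, beside the mat; origin at the centre of its underside.
- buffer: Loose white nail buffer, a straight bar 150 x 26 x 14 mm without a hook, lying beside the mat; origin at the centre of its underside, x along it.
- cup: Loose white cup, 72 mm wide, 85 mm high, standing towards the far edge; origin at the centre of its underside.
Things that resemble listed ones, but are neither listed nor needed, are in the scene too. What is meant by the pole is not blue, and is the smaller of those in its own colour.

How it is judged:
By the outcome, as a careful person would: the job done as asked, in the order asked, and still so for the second after the job is handed in, with the robot touching nothing.
It also fails if it takes over 58 s, if anything falls off the work surface, if the arm or the gripper's body presses on something with over 40 N, if the wrist force passes 120 N, or if a joint passes its speed limit or range.

## Working session

There is one attempt and no reset: what is moved stays moved. The work goes in short steps, Python scripts to look and compute and a tool call to move; the robot and the scene stay as the last step left them, time stands still between calls to the robot, and variables do not carry over. Pictures are saved under pics/ and viewed, and the job is handed in when it is done.

Besides the shell and the picture viewer there is one more tool, called after "Emit:" by a JSON object that holds its "name" and its "arguments". servo_tool: Moves the arm, as the interface text tells. Its arguments: {"type":"object","properties":{"moves":{"type":"array"},"newtons":{"type":"number"}},"required":["moves"]}

```bash
ls; mkdir -p pics
cat > h.py <<'E'
import numpy as np, cv2
from workcell import ctrl, viewer
def grab(n,f):
    im=viewer.grab_frame(n); cv2.imwrite('pics/'+f,cv2.cvtColor(im,cv2.COLOR_RGB2BGR)); return im
def ray(n,u,v,P=None):
    P=P or viewer.camera_params(n); R=np.array(P['R']);t=np.array(P['t'])
    d=np.array([(u-P['cx'])/P['fx'],(v-P['cy'])/P['fy'],1.])
    if n=='wrist':
        a=d[:2]; r=np.linalg.norm(a); d=np.array([*(a/r*np.sin(r)),np.cos(r)]) if r>0 else d
    return -R.T@t, R.T@(d/np.linalg.norm(d))
def onz(n,u,v,z,P=None):
    o,d=ray(n,u,v,P); return o+d*(z-o[2])/d[2]
def tri(rays):
    A=np.zeros((3,3));b=np.zeros(3)
    for o,d in rays:
        M=np.eye(3)-np.outer(d,d);A+=M;b+=M@o
    x=np.linalg.solve(A,b); return x,[np.linalg.norm((np.eye(3)-np.outer(d,d))@(x-o)) for o,d in rays]
def proj(n,X,P=None):
    P=P or viewer.camera_params(n); c=np.array(P['R'])@X+np.array(P['t'])
    if n=='wrist':
        th=np.arctan2(np.linalg.norm(c[:2]),c[2]);s=th/np.linalg.norm(c[:2]);return c[0]*s*P['fx']+P['cx'],c[1]*s*P['fy']+P['cy']
    return c[0]/c[2]*P['fx']+P['cx'],c[1]/c[2]*P['fy']+P['cy']
E
python3 - <<'E'
from h import *
for n in ['scene','top','wrist']:
    grab(n,n+'0.png'); P=viewer.camera_params(n); print(n,P['fx'],P['cx'],P['cy'],'pos',-np.array(P['R']).T@P['t'],np.round(P['R'],3).tolist())
s=ctrl.state();print(s, ctrl.tcp_to_grasp)
E
```

```text
pics
scene 580.5054305255959 311.06164287602326 244.1507553362418 pos [1.27038575 0.32691921 1.34028871] [[-0.4, 0.916, 0.008], [0.744, 0.33, -0.581], [-0.535, -0.227, -0.814]]
top 600.7911638638611 315.4624553252047 229.31014794309272 pos [ 0.22310946 -0.00556645  1.69006831] [[0.02, -1.0, 0.005], [-0.981, -0.021, -0.194], [0.194, -0.001, -0.981]]
wrist 371.64829954431775 320.9945591536499 240.39458100879486 pos [0.07915925 0.62392466 0.37342046] [[0.244, 0.97, -0.001], [0.926, -0.232, 0.298], [0.289, -0.074, -0.955]]
{'clock': 0.15, 'joint_pos': array([ 1.25327001e+00,  3.08832012e-01,  1.63484742e+00,  1.12398462e-06,
        1.19969085e+00, -6.96920616e-02]), 'qd': array([ 0.00191931, -0.00164871, -0.00398391, -0.00142691, -0.00024921,
       -0.00036711]), 'tau': array([-9.94788388e-04, -4.15799797e+01, -2.77147186e+01, -6.69216183e-05,
        5.99045277e-03, -3.03337984e-06]), 'tcp_pos': array([0.15314299, 0.60530818, 0.23031633]), 'ee_rot': array([[-9.69445827e-01,  2.45304871e-01, -5.56000717e-04],
       [ 2.45305469e-01,  9.69444364e-01, -1.68843558e-03],
       [ 1.24830289e-04, -1.77323684e-03, -9.99998420e-01]]), 'wrist_force': array([ 0.4579637 , -0.78355174, -0.90638343]), 'wrist_torque': array([ 0.00650684,  0.00251139, -0.02380411]), 'opening': 0.0854985887038446} 0.0187
```

View pics/scene0.png

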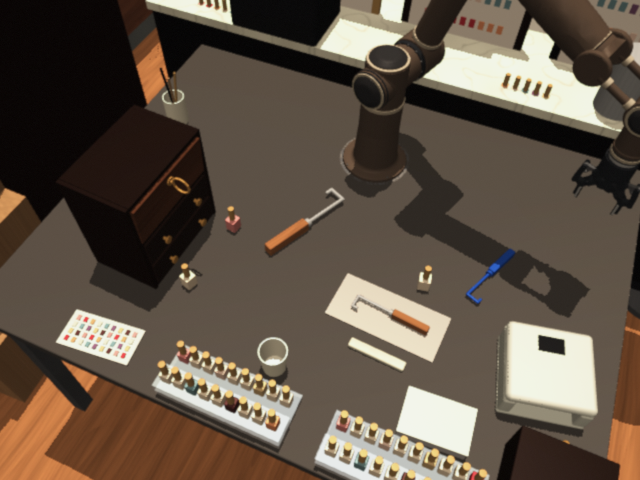

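View pics/top0.png

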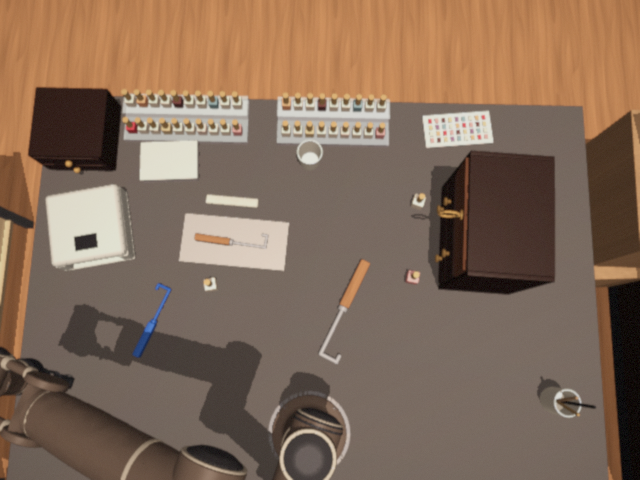

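View pics/wrist0.png

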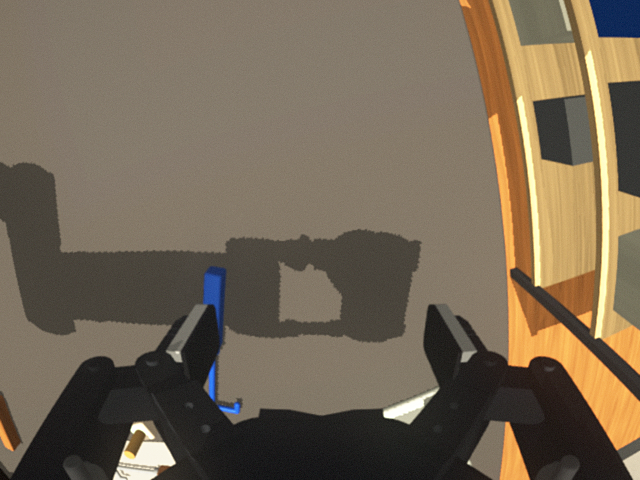

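Candidates for the pole, in top-view pixels: the wooden pole on the mat (230,241), the larger wooden pole (345,310), the blue pole (152,322) and the buffer (232,201), which has no hook. I choose the small wooden one on the mat and will check it in a crop.

Run:
```python
import cv2,numpy as np
a=cv2.imread('pics/top0.png'); b=cv2.imread('pics/scene0.png')
c1=cv2.resize(a[205:280,170:300],(780,450),interpolation=cv2.INTER_CUBIC)
cv2.imwrite('pics/c1.png',c1)
cv2.imwrite('pics/c2.png',cv2.resize(a[140:300,400:560],(600,600),interpolation=cv2.INTER_CUBIC))
cv2.imwrite('pics/c3.png',cv2.resize(b[100:290,60:250],(600,600),interpolation=cv2.INTER_CUBIC))
cv2.imwrite('pics/c4.png',cv2.resize(b[270:360,320:460],(780,501),interpolation=cv2.INTER_CUBIC))
```

```text
(no output)
```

View pics/c1.png

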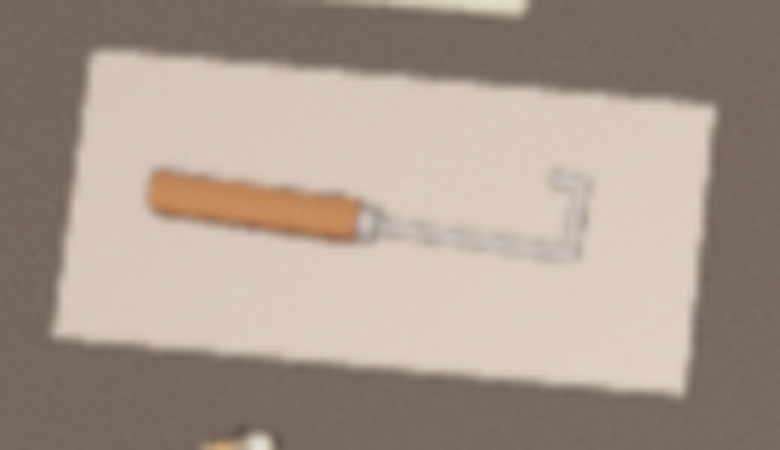

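View pics/c2.png

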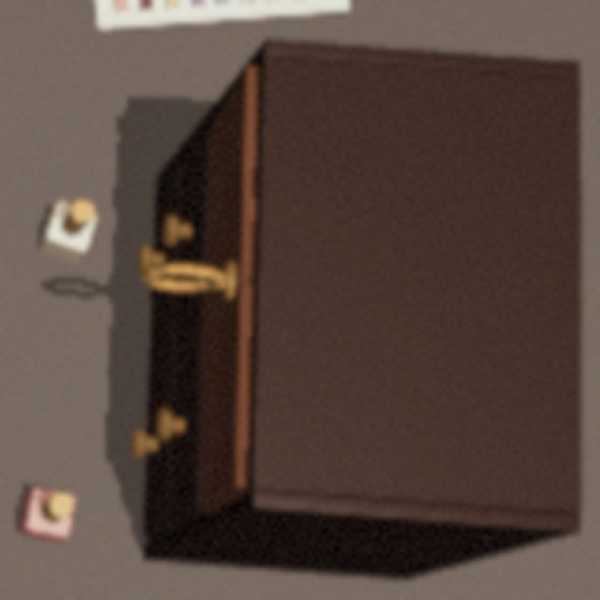

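View pics/c3.png

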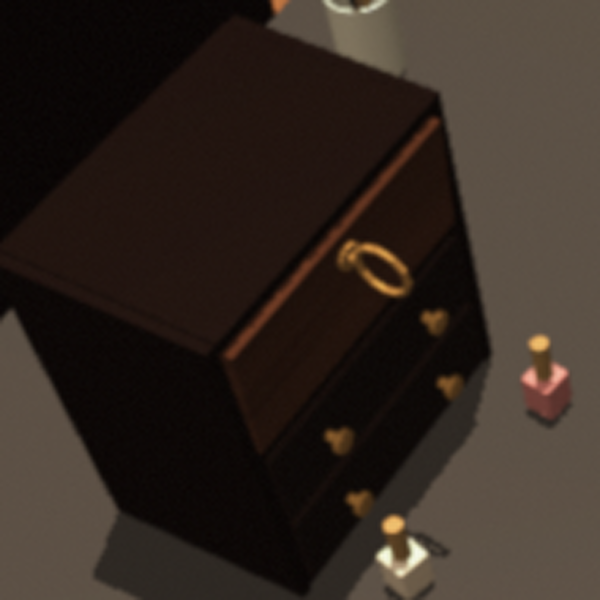

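View pics/c4.png

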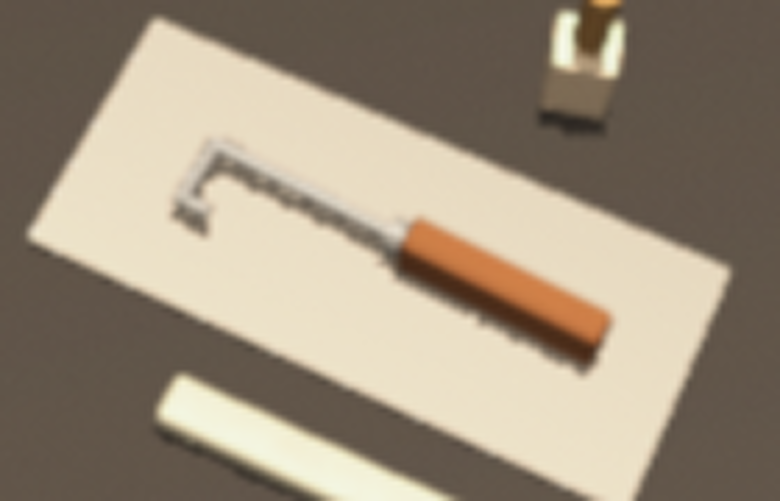

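The crop shows a small wooden-handled pole with a steel hook on the mat, so the choice holds: handle about (213,240), hook corner about (266,247) in the top view. The hook opens towards +x, pole x is about world -y, and the flap faces +y, slightly ajar. Next I measure.

Run:
```python
from h import *
T=cv2.imread('pics/top0.png');S=cv2.imread('pics/scene0.png')
def comp(im,lo,hi,roi):
    m=cv2.inRange(cv2.cvtColor(im,cv2.COLOR_BGR2HSV),lo,hi); k=np.zeros_like(m);x0,y0,x1,y1=roi;k[y0:y1,x0:x1]=m[y0:y1,x0:x1];return k
# handle
m=comp(T,(5,120,90),(20,255,255),(180,215,290,270)); 
c=max(cv2.findContours(m,0,1)[0],key=cv2.contourArea); r=cv2.minAreaRect(c); print('handle top',r)
bx=cv2.boxPoints(r); 
W=[onz('top',*p,0.028) for p in bx]; print(np.round(W,4))
print('ctr',onz('top',*r[0],0.026))
# hook corner/rod points in crop c1 px /6 + (170,205)
for nm,(u,v) in dict(rodstart=(385,225),corner=(572,250),lipcorner=(582,182),lipend=(555,180)).items():
    print(nm,onz('top',170+u/6-.4,205+v/6-.4,0.016))
# mat corners
for u,v in [(92,50),(715,103),(685,396),(53,337)]: print('mat',onz('top',170+u/6-.4,205+v/6-.4,0.004))
# cabinet top corners c2 scale 3.75
for u,v in [(268,42),(580,62),(580,530),(254,505)]: print('cab top',onz('top',400+u/3.75-.4,140+v/3.75-.4,0.33))
# scene c3 scale 600/190
k=600/190
for u,v in [(438,94),(212,352),(0,262),(238,17)]: print('cab scene',onz('scene',60+u/k-.4,100+v/k-.4,0.33))
# ring centre
# ring in top: spans (145..238, 262..292)?; scene ellipse center
print('eye far pts'); 
a=ray('top',400+183/3.75-.4,140+277/3.75-.4); b=ray('scene',60+381/k-.4,100+269/k-.4); print(tri([a,b]))
a=ray('top',400+232/3.75-.4,140+280/3.75-.4); b=ray('scene',60+349/k-.4,100+257/k-.4); print('boss',tri([a,b]))
for u,v in [(72,225),(48,512)]: print('bot',onz('top',400+u/3.75-.4,140+v/3.75-.4,0.05))
```

```text
handle top ((211.6599884033203, 238.87998962402344), (33.51686477661133, 5.798276424407959), 8.130102157592773)
[[0.5162 0.3308 0.028 ]
 [0.5327 0.3295 0.028 ]
 [0.5211 0.2356 0.028 ]
 [0.5047 0.2371 0.028 ]]
ctr [0.51902336 0.28359327 0.026     ]
rodstart [0.51287337 0.22241975 0.016     ]
corner [0.50278593 0.13394798 0.016     ]
lipcorner [0.53542778 0.13041249 0.016     ]
lipend [0.53612011 0.14319291 0.016     ]
mat [0.59700802 0.36817572 0.004     ]
mat [0.57739863 0.06924568 0.004     ]
mat [0.43633646 0.07930748 0.004     ]
mat [0.45811769 0.37790944 0.004     ]
cab top [ 0.69004416 -0.37257853  0.33      ]
cab top [ 0.68111805 -0.56959373  0.33      ]
cab top [ 0.38424019 -0.55261847  0.33      ]
cab top [ 0.39538194 -0.35515754  0.33      ]
cab scene [ 0.39920712 -0.35042495  0.33      ]
cab scene [ 0.68988193 -0.36466973  0.33      ]
cab scene [ 0.68173808 -0.55321846  0.33      ]
cab scene [ 0.38747    -0.54378607  0.33      ]
eye far pts
(array([ 0.545761  , -0.32391237,  0.28747066]), [np.float64(0.0010852150378808211), np.float64(0.001085215037880764)])
boss (array([ 0.54433081, -0.35456273,  0.28598194]), [np.float64(0.002132610287464152), np.float64(0.0021326102874642326)])
bot [ 0.63917542 -0.29658397  0.05      ]
bot [ 0.42257641 -0.27613086  0.05      ]
```

```bash
cat >> h.py <<'E'
from scipy.spatial.transform import Rotation as Ro
def down(yaw_y):  # tool down, tool y at world angle
    y=np.array([np.cos(yaw_y),np.sin(yaw_y),0]);z=np.array([0,0,-1.]);return np.stack([np.cross(y,z),y,z],1)
def rel(p,R):
    s=ctrl.state();R0=np.array(s['ee_rot']);p0=np.array(s['tcp_pos'])
    print('dp mm',np.round(R0.T@(np.array(p)-p0)*1000,1),'turn',np.round(Ro.from_matrix(R0.T@R).as_rotvec(),3),'| tcp',np.round(p0,4),'F',np.round(s['wrist_force'],1),'t',s['clock'],'op',round(s['opening'],4))
E
python3 -c "
from h import *
rel([.517,.271,.16],down(np.radians(-6.5)))"
```

```text
dp mm [-434.8 -234.7   70.7] turn [-2.000e-03  1.000e-03  1.436e+00] | tcp [0.1531 0.6053 0.2303] F [ 0.5 -0.8 -0.9] t 0.15 op 0.0855
```

Emit:
{"name": "servo_tool", "arguments": {"moves": [{"fingers": 1, "dp": [-435, -235, 71], "turn": [0, 0, 1.436]}, {"fingers": 1, "dp": [-435, -235, 71], "turn": [0, 0, 1.436]}, {"fingers": 1, "dp": [-435, -235, 71], "turn": [0, 0, 1.436]}, {"fingers": 1, "dp": [-435, -235, 71], "turn": [0, 0, 1.436]}, {"fingers": 1, "dp": [-435, -235, 71], "turn": [0, 0, 1.436]}]}}

```text
clock: 0.65
tcp_pos: [0.3362, 0.4367, 0.195]
ee_rot: [[-0.537, 0.843, -0.0], [0.843, 0.537, -0.001], [-0.001, -0.001, -1.0]]
wrist_force: [0.8, 1.3, 0.3]
opening: 0.0852
```

```bash
python3 -c "
from h import *
rel([.517,.271,.16],down(np.radians(-6.5)))"
```

```text
dp mm [-236.9   63.5   35.2] turn [-0.     0.001  0.681] | tcp [0.3362 0.4367 0.195 ] F [0.8 1.3 0.3] t 0.65 op 0.0852
```

Emit:
{"name": "servo_tool", "arguments": {"moves": [{"fingers": 1, "dp": [-237, 63, 35], "turn": [0, 0, 0.681]}, {"fingers": 1, "dp": [-237, 63, 35], "turn": [0, 0, 0.681]}, {"fingers": 1, "dp": [-237, 63, 35], "turn": [0, 0, 0.681]}, {"fingers": 1, "dp": [-237, 63, 35], "turn": [0, 0, 0.681]}, {"fingers": 1, "dp": [-237, 63, 35], "turn": [0, 0, 0.681]}]}}

```text
clock: 1.15
tcp_pos: [0.5178, 0.2689, 0.1597]
ee_rot: [[0.118, 0.993, -0.0], [0.993, -0.118, -0.001], [-0.001, -0.0, -1.0]]
wrist_force: [0.2, 0.5, 0.7]
opening: 0.0853
```

Emit:
{"name": "servo_tool", "arguments": {"moves": [{"fingers": 1, "dp": [0, 0, 0], "turn": [0, 0, 0]}]}}

```text
clock: 1.25
tcp_pos: [0.5213, 0.2645, 0.1587]
ee_rot: [[0.125, 0.992, 0.001], [0.992, -0.125, -0.003], [-0.003, 0.001, -1.0]]
wrist_force: [-0.3, 1.0, 0.3]
opening: 0.0853
```

```bash
python3 -c "
from h import *
rel([.517,.271,.16],down(np.radians(-6.5)))
P=viewer.camera_params('wrist');print(P)
import pickle;pickle.dump(P,open('P1.pkl','wb'))
grab('wrist','w1.png')"
```

```text
dp mm [ 5.9 -5.1 -1.3] turn [ 0.001  0.003 -0.012] | tcp [0.5213 0.2645 0.1587] F [-0.3  1.   0.3] t 1.25 op 0.0853
{'fx': 371.64829954431775, 'fy': 371.64829954431775, 'cx': 320.9945591536499, 'cy': 240.39458100879486, 'R': array([[ 9.92308559e-01, -1.23785579e-01,  9.24050684e-04],
       [-1.18329006e-01, -9.46321395e-01,  3.00789069e-01],
       [-3.63589000e-02, -2.98584910e-01, -9.53690244e-01]]), 't': array([-0.48468288,  0.29410064,  0.40857796])}
```

View pics/w1.png

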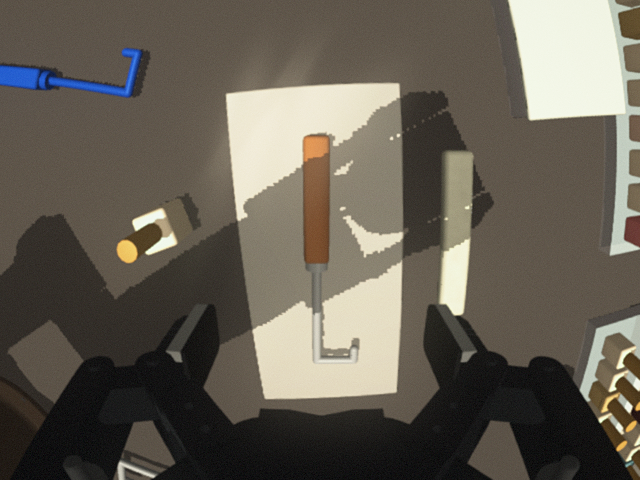

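The wrist view shows the handle at columns 304-328 and rows 136-266, the rod below it, and the hook at (355,360). Rays at the known heights give its pose.

Run:
```python
from h import *
import pickle;P=pickle.load(open('P1.pkl','rb'))
im=cv2.imread('pics/w1.png');hsv=cv2.cvtColor(im,cv2.COLOR_BGR2HSV)
m=cv2.inRange(hsv,(4,130,50),(20,255,255));m[:,:290]=0;m[:,345:]=0;m[:120]=0;m[280:]=0
ys,xs=np.nonzero(m);print(xs.min(),xs.max(),ys.min(),ys.max())
mid=[]
for v in (145,170,200,230,255):
    q=np.nonzero(m[v])[0]; L=onz('wrist',q.min()-.5,v,.028,P);Rr=onz('wrist',q.max()+.5,v,.028,P); mid.append((L+Rr)/2); print(v,q.min(),q.max(),np.linalg.norm(L-Rr),mid[-1])
d=mid[-1]-mid[0];print('yaw',np.degrees(np.arctan2(d[1],d[0])))
print('far',onz('wrist',316,ys.min()-.5,.028,P),'near',onz('wrist',316,ys.max()+.5,.028,P))
for n,p in dict(rod=(317,275),corner=(317,359),lipc=(354,359)).items(): print(n,onz('wrist',*p,.016,P))
```

```text
304 328 136 262
145 304 328 0.018236934607742207 [0.52559273 0.32748991 0.028     ]
170 307 324 0.013268434432457947 [0.52289312 0.30912644 0.028     ]
200 304 328 0.018742551362563434 [0.52039138 0.28661092 0.028     ]
230 305 327 0.017614657228015092 [0.51741446 0.26339622 0.028     ]
255 305 327 0.01799797333396736 [0.51481534 0.2432338  0.028     ]
yaw -97.28924870583336
far [0.52647182 0.3344127  0.028     ] near [0.51401398 0.23700773 0.028     ]
rod [0.51267954 0.22130882 0.016     ]
corner [0.50168823 0.13638504 0.016     ]
lipc [0.53593973 0.13173342 0.016     ]
```

```bash
python3 -c "
from h import *
rel([.5187,.2729,.05],down(np.radians(-7.2)));rel([.5187,.2729,.008],down(np.radians(-7.2)))"
```

```text
dp mm [  6.8  -1.4 108.8] turn [-0.001  0.002  0.002] | tcp [0.5194 0.2662 0.1588] F [-0.1 -1.   0.1] t 1.3 op 0.0856
dp mm [  6.9  -1.3 150.8] turn [-0.001  0.002  0.002] | tcp [0.5194 0.2662 0.1588] F [-0.1 -1.   0.1] t 1.3 op 0.0856
```

Emit:
{"name": "servo_tool", "arguments": {"moves": [{"fingers": 0.7, "dp": [6.8, -1.4, 40], "turn": [0, 0, 0.002]}, {"fingers": 0.7, "dp": [6.8, -1.4, 75], "turn": [0, 0, 0.002]}, {"fingers": 0.7, "dp": [6.8, -1.4, 109], "turn": [0, 0, 0.002]}, {"fingers": 0.7, "dp": [6.8, -1.4, 109], "turn": [0, 0, 0.002]}, {"fingers": 0.7, "dp": [6.8, -1.4, 109], "turn": [0, 0, 0.002]}]}}

```text
clock: 1.8
tcp_pos: [0.5174, 0.2736, 0.0495]
ee_rot: [[0.124, 0.992, -0.003], [0.992, -0.124, -0.002], [-0.003, -0.003, -1.0]]
wrist_force: [0.9, -0.6, 0.6]
opening: 0.0599
```

```bash
python3 -c "
from h import *
rel([.5187,.2729,.008],down(np.radians(-7.2)))"
```

```text
dp mm [-0.4  1.5 41.5] turn [-0.003  0.003  0.002] | tcp [0.5174 0.2736 0.0495] F [ 0.9 -0.6  0.6] t 1.8 op 0.0599
```

Emit:
{"name": "servo_tool", "arguments": {"moves": [{"fingers": 0.7, "dp": [0, 1.5, 15], "turn": [-0.003, 0.003, 0.002]}, {"fingers": 0.7, "dp": [0, 1.5, 30], "turn": [-0.003, 0.003, 0.002]}, {"fingers": 0.7, "dp": [0, 1.5, 41], "turn": [-0.003, 0.003, 0.002]}, {"fingers": 0.7, "dp": [0, 1.5, 41], "turn": [-0.003, 0.003, 0.002]}, {"fingers": 0.6, "dp": [0, 1.5, 41], "turn": [-0.003, 0.003, 0.002]}]}}

```text
clock: 2.3
tcp_pos: [0.5184, 0.2731, 0.0081]
ee_rot: [[0.126, 0.992, -0.001], [0.992, -0.126, -0.0], [-0.0, -0.001, -1.0]]
wrist_force: [-0.4, -0.7, 0.1]
opening: 0.0512
```

Emit:
{"name": "servo_tool", "arguments": {"moves": [{"fingers": 0.3, "dp": [0, 0, 0], "turn": [0, 0, 0]}, {"fingers": 0.15, "dp": [0, 0, 0], "turn": [0, 0, 0]}, {"fingers": 0, "dp": [0, 0, 0], "turn": [0, 0, 0]}, {"fingers": 0, "dp": [0, 0, 0], "turn": [0, 0, 0]}, {"fingers": 0, "dp": [0, 0, 0], "turn": [0, 0, 0]}], "newtons": 80}}

```text
clock: 2.8
tcp_pos: [0.5193, 0.2734, 0.0089]
ee_rot: [[0.126, 0.992, 0.001], [0.992, -0.126, 0.0], [0.001, 0.001, -1.0]]
wrist_force: [0.3, -0.3, 4.1]
opening: 0.0187
```

Emit:
{"name": "servo_tool", "arguments": {"moves": [{"fingers": 0, "dp": [0, 0, 0], "turn": [0, 0, 0]}, {"fingers": 0, "dp": [0, 0, 0], "turn": [0, 0, 0]}]}}

```text
clock: 3.0
tcp_pos: [0.5192, 0.2734, 0.0089]
ee_rot: [[0.126, 0.992, 0.001], [0.992, -0.126, 0.0], [0.001, 0.001, -1.0]]
wrist_force: [0.4, 0.5, 1.8]
opening: 0.0182
```

Emit:
{"name": "servo_tool", "arguments": {"moves": [{"fingers": 0, "dp": [0, 0, -20], "turn": [0, 0, 0]}, {"fingers": 0, "dp": [0, 0, -60], "turn": [0, 0, 0]}, {"fingers": 0, "dp": [0, 0, -105], "turn": [0, 0, 0]}, {"fingers": 0, "dp": [0, 0, -150], "turn": [0, 0, 0]}, {"fingers": 0, "dp": [0, 0, -150], "turn": [0, 0, 0]}]}}

```text
clock: 3.5
tcp_pos: [0.524, 0.2755, 0.1662]
ee_rot: [[0.125, 0.992, 0.014], [0.992, -0.126, 0.006], [0.008, 0.013, -1.0]]
wrist_force: [1.2, 0.0, -0.9]
opening: 0.0178
```

Emit:
{"name": "servo_tool", "arguments": {"moves": [{"fingers": 0, "dp": [0, 0, -100], "turn": [0, 0, 0]}, {"fingers": 0, "dp": [0, 0, -130], "turn": [0, 0, 0]}, {"fingers": 0, "dp": [0, 0, -130], "turn": [0, 0, 0]}, {"fingers": 0, "dp": [0, 0, -130], "turn": [0, 0, 0]}]}}

```text
clock: 3.9
tcp_pos: [0.5256, 0.2763, 0.3029]
ee_rot: [[0.125, 0.992, 0.025], [0.992, -0.126, 0.011], [0.014, 0.023, -1.0]]
wrist_force: [0.1, 0.4, -0.5]
opening: 0.0182
```

```bash
python3 -c "
from h import *
P=viewer.camera_params('wrist');import pickle
s=ctrl.state();print(s['tcp_pos'],s['opening'],s['wrist_force'])
pickle.dump((P,s['tcp_pos'],s['ee_rot']),open('P2.pkl','wb'))
grab('wrist','w2.png');grab('scene','s2.png');grab('top','t2.png')
R0=np.array(s['ee_rot']);p=np.array(s['tcp_pos'])
for q in [(-138,17,-7.1),(-138,0,-7.1),(-138,34,-7.1),(-122,34,-7.1),(-38,0,-7.1)]:
  X=p+R0@np.array(q)/1000; print(q,np.round(X,4),*[np.round(proj(n,X),1) for n in('wrist','scene','top')])
"
```

```text
[0.52555385 0.27629208 0.30286449] 0.018203788787511093 [ 0.11820344  0.39839297 -0.52158733]
(-138, 17, -7.1) [0.5249 0.1372 0.3084] [355.3 508.2] [363.7 236. ] [254.3 216.3]
(-138, 0, -7.1) [0.5081 0.1393 0.308 ] [327.5 508.5] [367.3 230.8] [253.1 223.3]
(-138, 34, -7.1) [0.5418 0.135  0.3088] [382.9 506.9] [360.1 241.2] [255.5 209.3]
(-122, 34, -7.1) [0.5438 0.1509 0.309 ] [385.9 493.8] [366.6 244.2] [248.8 208.3]
(-38, 0, -7.1) [0.5206 0.2385 0.3094] [330.3 394.3] [408.2 249.5] [211.1 217.1]
```

View pics/w2.png

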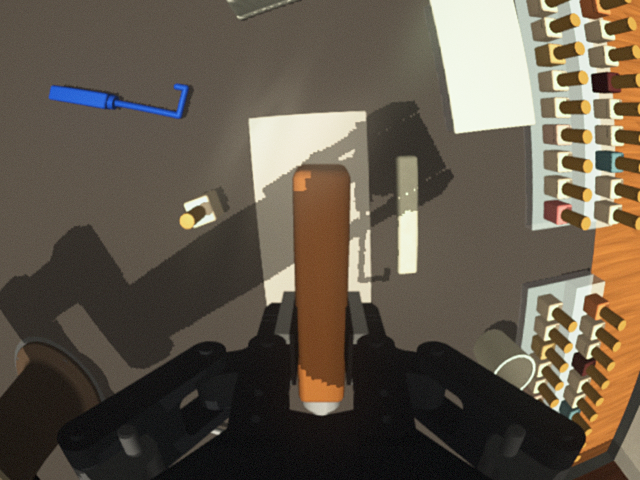

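View pics/s2.png

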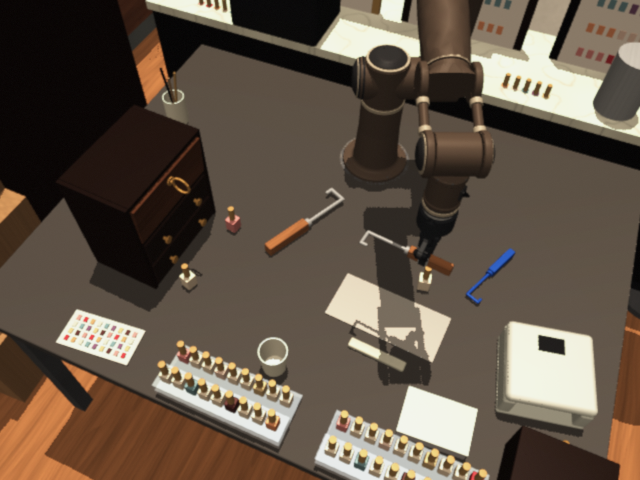

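```bash
python3 -c "
import cv2
a=cv2.imread('pics/s2.png')[210:290,350:470];b=cv2.imread('pics/t2.png')[180:260,170:290]
cv2.imwrite('pics/c5.png',cv2.vconcat([cv2.resize(x,(450,300),interpolation=cv2.INTER_CUBIC) for x in (a,b)]))"
```

```text
(no output)
```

View pics/c5.png

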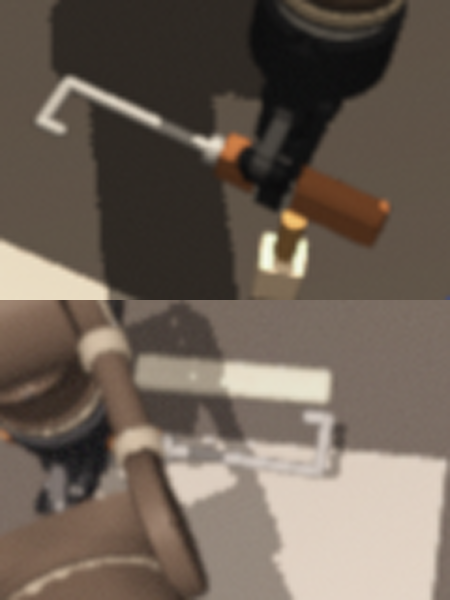

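```bash
python3 -c "
from h import *
s=ctrl.state();R=np.array(s['ee_rot']);p=np.array(s['tcp_pos'])
for a,b in [((324,466),(71,82)),((325,418),(42,121)),((308,418),(62,130)),((200,450),(196,141))]:
  x,e=tri([ray('top',170+a[0]/3.75-.4,180+(a[1]-300)/3.75-.4),ray('scene',350+b[0]/3.75-.4,210+b[1]/3.75-.4)])
  print(np.round(x,4),np.round(e,4),'tool',np.round(R.T@(x-p)*1000,1))
for n in('scene','top'): print(n,proj(n,np.array([.5455,-.324,.2875])))
"
```

```text
[0.5066 0.1373 0.3033] [0.0045 0.0045] tool [-137.6    2.8   -9.8]
[0.5386 0.1348 0.3024] [0.0011 0.0011] tool [-136.2   35.    -8.5]
[0.5387 0.1466 0.3001] [0.002 0.002] tool [-124.5   33.5   -6.2]
[0.5157 0.2175 0.3003] [0.0059 0.0059] tool [-57.    1.8  -6.3]
scene (np.float64(179.81667417722832), np.float64(184.5968337048266))
top (np.float64(448.017302403577), np.float64(213.75661384265098))
```

```bash
cat >> h.py <<'E'
E0=np.array([.5455,-.324,.2875]); yaw=np.radians(-3.0)
lat=np.array([np.cos(yaw),np.sin(yaw),0]); nrm=np.array([-np.sin(yaw),np.cos(yaw),0]); up=np.array([0,0,1.])
OFF=np.array([-.1375,.018,-.0075])
H=E0-nrm*.037; H[2]=.192
def pin(l,o,u,base=E0): # target pin mm lateral/out/up rel eye
    X=base+(l*lat+o*nrm+u*up)/1000; R=down(yaw); rel(X-R@OFF,R)
def arc(th,l=0):
    X=H+nrm*(.032*np.cos(th)+.098*np.sin(th))+up*(.098*np.cos(th)-.032*np.sin(th))+lat*l/1000
    R=down(yaw); rel(X-R@OFF,R)
def pinnow():
    s=ctrl.state();X=np.array(s['tcp_pos'])+np.array(s['ee_rot'])@OFF; d=X-E0; h=X-H
    print('pin rel eye',np.round([d@lat*1000,d@nrm*1000,d[2]*1000],1),'out/up from hinge',np.round([h@nrm*1000,h[2]*1000],1),'F',np.round(s['wrist_force'],1))
E
python3 -c "
from h import *
pin(-40,120,0);pin(-40,-6,0)"
```

```text
dp mm [-338.    22.4   12.5] turn [ 0.01  -0.006 -0.074] | tcp [0.5211 0.2743 0.2944] F [ 0.1 -0.7 -1. ] t 4.05 op 0.0184
dp mm [-463.7   31.7   11.8] turn [ 0.01  -0.006 -0.074] | tcp [0.5211 0.2743 0.2944] F [ 0.1 -0.7 -1. ] t 4.05 op 0.0184
```

Emit:
{"name": "servo_tool", "arguments": {"moves": [{"fingers": 0, "dp": [-40, 3, 2], "turn": [0.01, -0.006, -0.07]}, {"fingers": 0, "dp": [-80, 6, 4], "turn": [0.01, -0.006, -0.074]}, {"fingers": 0, "dp": [-120, 9, 6], "turn": [0.01, -0.006, -0.074]}, {"fingers": 0, "dp": [-160, 12, 8], "turn": [0.01, -0.006, -0.074]}, {"fingers": 0, "dp": [-200, 15, 10], "turn": [0.01, -0.006, -0.074]}]}}

```text
clock: 4.55
tcp_pos: [0.5086, 0.0725, 0.2796]
ee_rot: [[0.051, 0.999, -0.006], [0.999, -0.051, -0.001], [-0.001, -0.006, -1.0]]
wrist_force: [0.7, -0.1, -0.2]
opening: 0.0186
```

```bash
python3 -c "
from h import *
pin(-40,120,0);pinnow()"
```

```text
dp mm [-136.5   -0.5   -0.2] turn [-0.006  0.001  0.001] | tcp [0.5086 0.0725 0.2796] F [ 0.7 -0.1 -0.2] t 4.55 op 0.0186
pin rel eye [-39.4 256.5  -0.3] out/up from hinge [293.5  95.2] F [ 0.7 -0.1 -0.2]
```

Emit:
{"name": "servo_tool", "arguments": {"moves": [{"fingers": 0, "dp": [-45, 0, 0], "turn": [-0.006, 0.001, 0]}, {"fingers": 0, "dp": [-90, 0, 0], "turn": [-0.006, 0.001, 0]}, {"fingers": 0, "dp": [-130, -0.5, 0], "turn": [-0.006, 0.001, 0]}, {"fingers": 0, "dp": [-165, -0.5, 0], "turn": [-0.006, 0.001, 0]}, {"fingers": 0, "dp": [-180, -0.5, 0], "turn": [-0.006, 0.001, 0]}]}}

```text
clock: 5.05
tcp_pos: [0.4967, -0.1094, 0.2766]
ee_rot: [[0.054, 0.999, -0.006], [0.999, -0.054, 0.001], [0.001, -0.006, -1.0]]
wrist_force: [-0.6, 0.8, -1.4]
opening: 0.0183
```

Emit:
{"name": "servo_tool", "arguments": {"moves": [{"fingers": 0, "dp": [0, 0, 0], "turn": [0, 0, 0]}, {"fingers": 0, "dp": [0, 0, 0], "turn": [0, 0, 0]}]}}

```text
clock: 5.25
tcp_pos: [0.4954, -0.1085, 0.2745]
ee_rot: [[0.055, 0.998, -0.01], [0.998, -0.055, 0.003], [0.003, -0.01, -1.0]]
wrist_force: [-0.6, 0.5, -0.6]
opening: 0.0179
```

```bash
cat > look.py <<'E'
from h import *
import sys
k=sys.argv[1]; x=[float(v) for v in sys.argv[2:5]] if len(sys.argv)>2 else E0
pinnow()
a=grab('scene',f's{k}.png');b=grab('top',f't{k}.png');out=[]
for n,im in(('scene',a),('top',b)):
    u,v=map(int,proj(n,np.array(x)));x0,y0=u-40,v-30;print(n,'origin',x0,y0,'scale 7.5')
    c=cv2.resize(im[y0:y0+60,x0:x0+80],(600,450),interpolation=cv2.INTER_CUBIC);out.append(cv2.cvtColor(c,cv2.COLOR_RGB2BGR))
for n,c in zip(('s','t'),out): cv2.imwrite(f'pics/c{k}{n}.png',c)
pinnow()
E
python3 look.py 6
```

```text
pin rel eye [-43.6  75.   -6.1] out/up from hinge [112.   89.4] F [-0.6  0.5 -0.6]
scene origin 139 154 scale 7.5
top origin 408 183 scale 7.5
pin rel eye [-42.5  75.7  -4.8] out/up from hinge [112.7  90.7] F [-0.2  0.3 -2.2]
```

View pics/c6s.png

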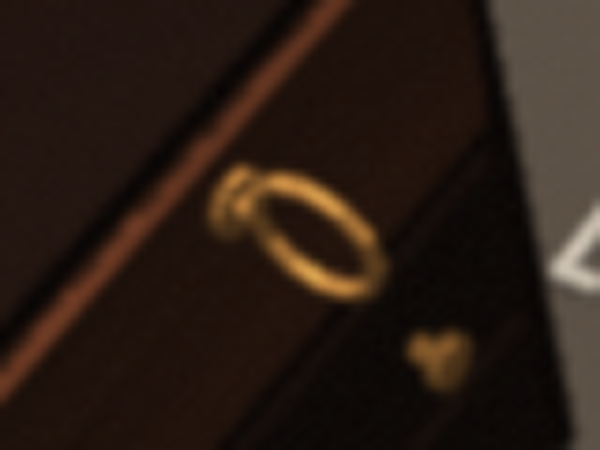

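View pics/c6t.png

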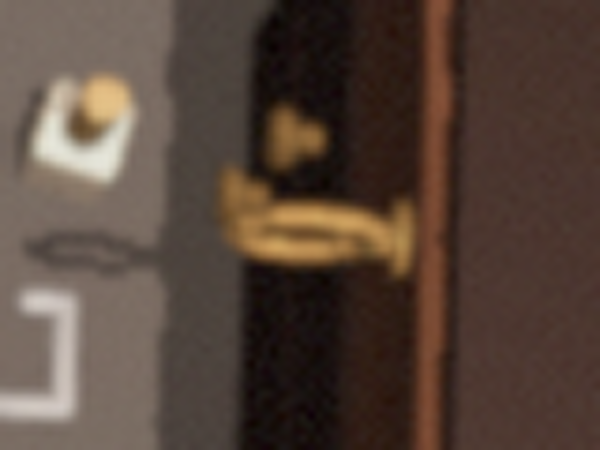

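```bash
python3 -c "
from h import *
x,e=tri([ray('top',408+307/7.5-.4,183+233/7.5-.4),ray('scene',139+318/7.5-.4,154+237/7.5-.4)]);print(x,e)
d=x-E0;print('rel E0',d@lat,d@nrm,d[2])
s=ctrl.state();p=np.array(s['tcp_pos']);R=np.array(s['ee_rot'])
for q in ((0,-.017,0),(0,.017,0)):
  X=p+R@(OFF+q);u=proj('top',X);print('pred crop top',(u[0]-408+.4)*7.5,(u[1]-183+.4)*7.5)
a=cv2.imread('pics/s6.png')[130:230,190:290];cv2.imwrite('pics/c6b.png',cv2.resize(a,(600,600),interpolation=cv2.INTER_CUBIC))
for q in ((0,-.017,0),(0,.017,0),(.016,.017,0)):
  X=p+R@(OFF+q);u=proj('scene',X);print('pred crop scene',(u[0]-190+.4)*6,(u[1]-130+.4)*6)
"
```

```text
[ 0.54521914 -0.32364899  0.28583247] [np.float64(0.002081143837268238), np.float64(0.0020811438372681985)]
rel E0 -0.00029884701633814935 0.000335827544760898 -0.0016675318976322462
pred crop top 56.3842527453821 402.07884591351177
pred crop top 60.61245374890706 297.87908740645275
pred crop scene 183.37595083153855 302.84518482867213
pred crop scene 138.29418136076004 360.1735461626068
pred crop scene 172.48051948497425 374.0058637404903
```

View pics/c6b.png

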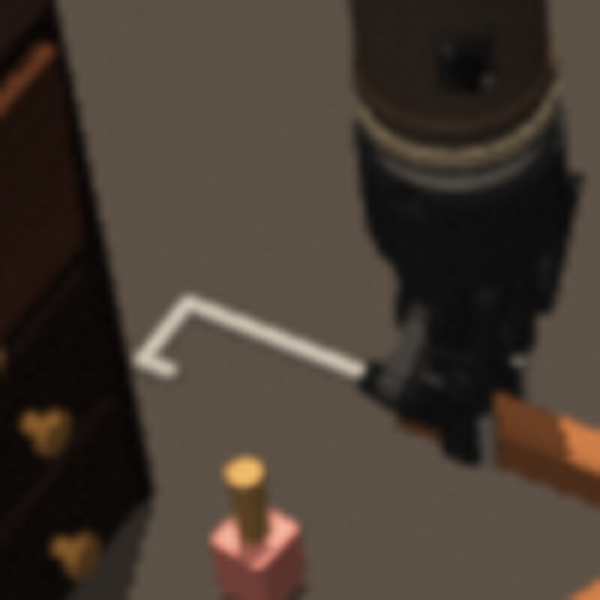

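```bash
python3 -c "
from h import *
pin(-40,-5,-1)"
```

```text
dp mm [-80.7   2.5  -3.6] turn [-0.008 -0.002 -0.001] | tcp [ 0.4963 -0.1079  0.2756] F [-0.2  0.3 -2.2] t 5.35 op 0.0183
```

Emit:
{"name": "servo_tool", "arguments": {"moves": [{"fingers": 0, "dp": [-20, 2.5, -3.6], "turn": [-0.008, -0.002, -0.001]}, {"fingers": 0, "dp": [-45, 2.5, -3.6], "turn": [-0.008, -0.002, -0.001]}, {"fingers": 0, "dp": [-65, 2.5, -3.6], "turn": [-0.008, -0.002, -0.001]}, {"fingers": 0, "dp": [-80, 2.5, -3.6], "turn": [-0.008, -0.002, -0.001]}, {"fingers": 0, "dp": [-80, 2.5, -3.6], "turn": [-0.008, -0.002, -0.001]}]}}

```text
clock: 5.85
tcp_pos: [0.4948, -0.1883, 0.279]
ee_rot: [[0.053, 0.999, 0.0], [0.999, -0.053, -0.0], [-0.0, 0.0, -1.0]]
wrist_force: [0.2, 0.6, -0.8]
opening: 0.0183
```

```bash
python3 look.py 7; python3 -c "
from h import *
pin(-40,-5,-1);pin(1,-5,-1)"
```

```text
pin rel eye [-39.8  -4.6  -1. ] out/up from hinge [32.4 94.5] F [ 0.2  0.6 -0.8]
scene origin 139 154 scale 7.5
top origin 408 183 scale 7.5
pin rel eye [-39.9  -3.3  -1.3] out/up from hinge [33.7 94.2] F [ 1.3 -0.  -1.2]
dp mm [-1.7 -0.  -0.2] turn [-0.    -0.001  0.   ] | tcp [ 0.4946 -0.187   0.2788] F [ 1.3 -0.  -1.2] t 5.95 op 0.0184
dp mm [-1.7 41.  -0.2] turn [-0.    -0.001  0.   ] | tcp [ 0.4946 -0.187   0.2788] F [ 1.3 -0.  -1.2] t 5.95 op 0.0184
```

View pics/c7s.png

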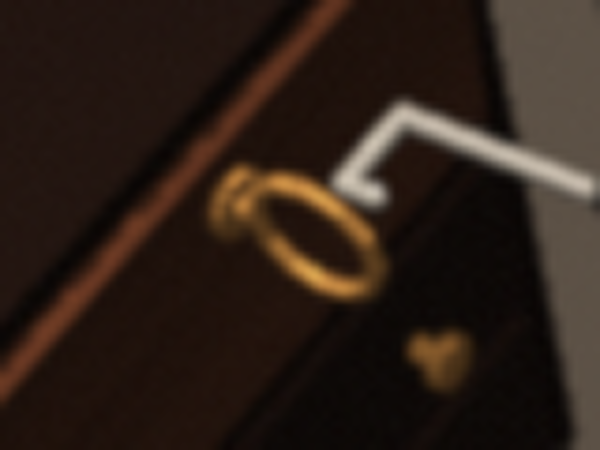

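View pics/c7t.png

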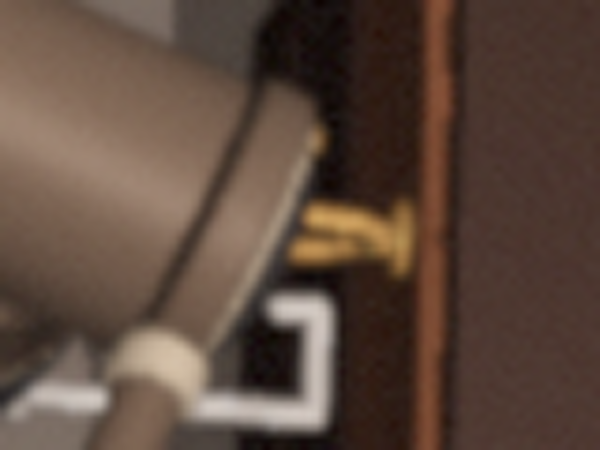

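The hook stands beside the ring. In the scene crop the lip is at (362,190); a shift of 23 mm along the hinge puts it at about (321,242), and the ring's centre is at (318,237). It is lined up, so I insert it sideways.

Emit:
{"name": "servo_tool", "arguments": {"moves": [{"fingers": 0, "dp": [-1, 10, -1], "turn": [0, 0, 0]}, {"fingers": 0, "dp": [-1, 20, -1], "turn": [0, 0, 0]}, {"fingers": 0, "dp": [-1, 30, -1], "turn": [0, 0, 0]}, {"fingers": 0, "dp": [-1, 40, -1], "turn": [0, 0, 0]}, {"fingers": 0, "dp": [-1, 40, -1], "turn": [0, 0, 0]}]}}

```text
clock: 6.45
tcp_pos: [0.5361, -0.1899, 0.2798]
ee_rot: [[0.051, 0.999, 0.001], [0.999, -0.051, 0.001], [0.001, 0.001, -1.0]]
wrist_force: [-0.8, 0.1, -1.2]
opening: 0.0182
```

```bash
python3 look.py 8
```

```text
pin rel eye [ 1.8 -4.1 -0.4] out/up from hinge [32.9 95.1] F [-0.8  0.1 -1.2]
scene origin 139 154 scale 7.5
top origin 408 183 scale 7.5
pin rel eye [ 0.3 -4.1 -0.6] out/up from hinge [32.9 94.9] F [-0.2 -0.3 -0.9]
```

View pics/c8s.png

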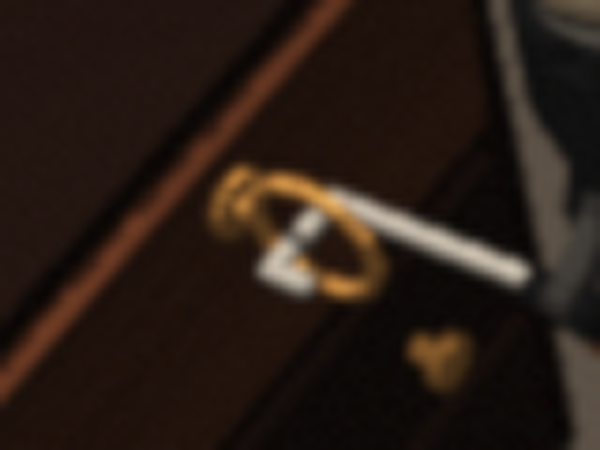

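View pics/c8t.png

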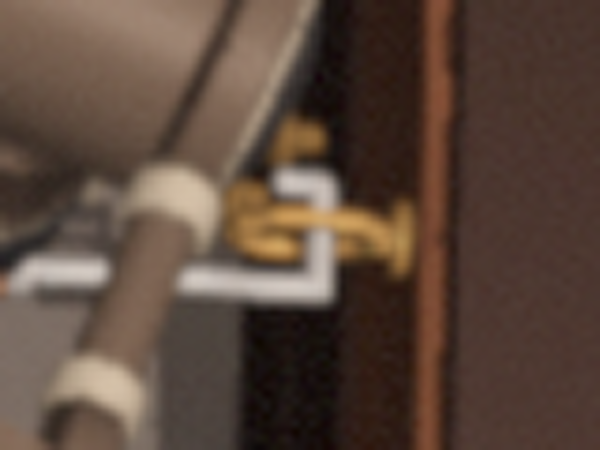

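The hook is through: the pin crosses the ring's opening at scene crop (305,225), the lip is in front of it and the rod behind. Next I pull along the eye's arc.

```bash
cat > arc.py <<'E'
from h import *
import sys
s=ctrl.state();R0=np.array(s['ee_rot']);p0=np.array(s['tcp_pos']);pinnow();print('t',s['clock'])
h=p0+R0@OFF-H;print('theta pin',round(np.arctan2(h@nrm,h[2])-.3156,3))
for th in map(float,sys.argv[1:]):
    X=H+nrm*(.032*np.cos(th)+.098*np.sin(th))+up*(.098*np.cos(th)-.032*np.sin(th));R=down(yaw)
    print(th,np.round(R0.T@(X-R@OFF-p0)*1000,1),np.round(Ro.from_matrix(R0.T@R).as_rotvec(),3))
E
python3 arc.py .1 .2 .3 .4 .5
```

```text
pin rel eye [ 0.3 -4.1 -0.6] out/up from hinge [32.9 94.9] F [-0.2 -0.3 -0.9]
t 6.55
theta pin 0.018
0.1 [ 8.8 -0.2  0.7] [-0.001 -0.001  0.001]
0.2 [18.  -0.2  5.4] [-0.001 -0.001  0.001]
0.3 [26.7 -0.1 10.9] [-0.001 -0.001  0.001]
0.4 [34.8 -0.1 17.3] [-0.001 -0.001  0.001]
0.5 [42.2 -0.1 24.4] [-0.001 -0.001  0.001]
```

Emit:
{"name": "servo_tool", "arguments": {"moves": [{"fingers": 0, "dp": [9, 0, 0.7], "turn": [0, 0, 0]}, {"fingers": 0, "dp": [18, 0, 5], "turn": [0, 0, 0]}, {"fingers": 0, "dp": [27, 0, 11], "turn": [0, 0, 0]}, {"fingers": 0, "dp": [35, 0, 17], "turn": [0, 0, 0]}, {"fingers": 0, "dp": [42, 0, 24], "turn": [0, 0, 0]}]}}

```text
clock: 7.05
tcp_pos: [0.5367, -0.1476, 0.2552]
ee_rot: [[0.051, 0.999, -0.001], [0.999, -0.051, 0.0], [0.0, -0.001, -1.0]]
wrist_force: [-0.1, -4.2, -0.3]
opening: 0.0181
```

```bash
python3 arc.py .6 .7 .8 .9 1.0; python3 look.py 9 .5455 -.285 .27
```

```text
pin rel eye [  0.2  38.2 -24.8] out/up from hinge [75.2 70.7] F [-0.1 -4.2 -0.3]
t 7.05
theta pin 0.501
0.6 [ 6.6 -0.   7.9] [-0.001 -0.     0.001]
0.7 [12.4 -0.  16.3] [-0.001 -0.     0.001]
0.8 [17.4  0.  25.4] [-0.001 -0.     0.001]
0.9 [21.5  0.  34.8] [-0.001 -0.     0.001]
1.0 [24.6  0.  44.7] [-0.001 -0.     0.001]
pin rel eye [  0.2  38.2 -24.8] out/up from hinge [75.2 70.7] F [-0.1 -4.2 -0.3]
scene origin 155 164 scale 7.5
top origin 390 185 scale 7.5
pin rel eye [ -0.5  39.6 -26.4] out/up from hinge [76.6 69.1] F [-0.5 -0.5 -1.3]
```

View pics/c9s.png

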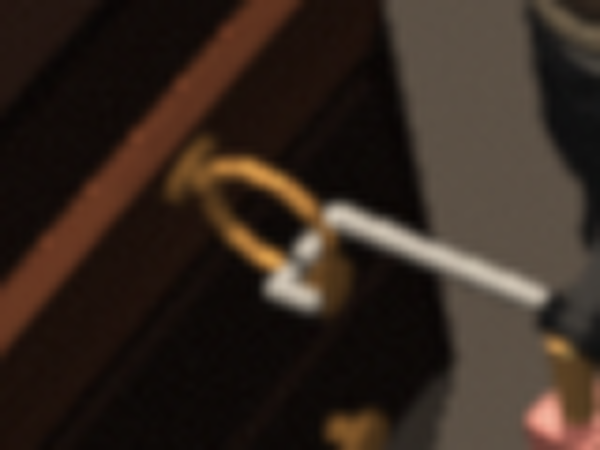

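The flap follows, with the hook in the eye at crop (310,265).

Emit:
{"name": "servo_tool", "arguments": {"moves": [{"fingers": 0, "dp": [5, 0, 6], "turn": [0, 0, 0]}, {"fingers": 0, "dp": [11, 0, 15], "turn": [0, 0, 0]}, {"fingers": 0, "dp": [16, 0, 24], "turn": [0, 0, 0]}, {"fingers": 0, "dp": [20, 0, 33], "turn": [0, 0, 0]}, {"fingers": 0, "dp": [23, 0, 43], "turn": [0, 0, 0]}]}}

```text
clock: 7.65
tcp_pos: [0.537, -0.1225, 0.2104]
ee_rot: [[0.05, 0.999, -0.003], [0.999, -0.05, 0.004], [0.004, -0.003, -1.0]]
wrist_force: [0.3, -2.6, 0.9]
opening: 0.0182
```

```bash
python3 arc.py 1.1 1.2 1.3 1.4 1.5;python3 look.py 10 .5455 -.265 .22
```

```text
pin rel eye [ -0.7  63.3 -70.1] out/up from hinge [100.3  25.4] F [ 0.3 -2.6  0.9]
t 7.65
theta pin 1.007
1.1 [ 1.6  1.  10. ] [-0.003 -0.004  0.002]
1.2 [ 2.6  1.1 20.3] [-0.003 -0.004  0.002]
1.3 [ 2.6  1.1 30.6] [-0.003 -0.004  0.002]
1.4 [ 1.6  1.1 40.8] [-0.003 -0.004  0.002]
1.5 [-0.4  1.2 50.9] [-0.003 -0.004  0.002]
pin rel eye [ -0.7  63.3 -70.1] out/up from hinge [100.3  25.4] F [ 0.3 -2.6  0.9]
scene origin 165 180 scale 7.5
top origin 378 189 scale 7.5
pin rel eye [ -2.3  64.1 -72.1] out/up from hinge [101.1  23.4] F [-0.2  0.3 -1.8]
```

View pics/c10s.png

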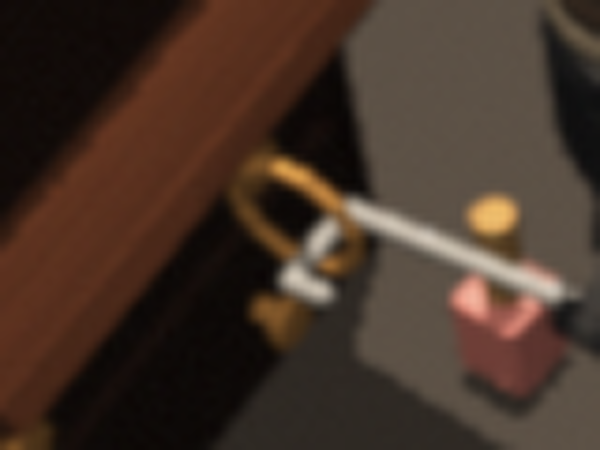

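Emit:
{"name": "servo_tool", "arguments": {"moves": [{"fingers": 0, "dp": [1, 2, 8], "turn": [-0.003, -0.004, 0.002]}, {"fingers": 0, "dp": [2, 2, 18], "turn": [-0.003, -0.004, 0.002]}, {"fingers": 0, "dp": [2, 2, 29], "turn": [-0.003, -0.004, 0.002]}, {"fingers": 0, "dp": [1, 2, 39], "turn": [-0.003, -0.004, 0.002]}, {"fingers": 0, "dp": [-1, 2, 49], "turn": [-0.003, -0.004, 0.002]}]}}

```text
clock: 8.25
tcp_pos: [0.5371, -0.1224, 0.1589]
ee_rot: [[0.052, 0.999, -0.005], [0.999, -0.052, 0.002], [0.002, -0.005, -1.0]]
wrist_force: [1.3, -1.0, 1.1]
opening: 0.0181
```

```bash
python3 arc.py 1.55 1.6 1.65 1.7 1.75 1.8
```

```text
pin rel eye [  -0.9   63.4 -121.5] out/up from hinge [100.4 -26. ] F [ 1.3 -1.   1.1]
t 8.25
theta pin 1.508
1.55 [-1.7  1.   4.3] [-0.005 -0.002  0.   ]
1.6 [-3.4  1.   9.2] [-0.005 -0.002  0.   ]
1.65 [-5.3  1.  14. ] [-0.005 -0.002  0.   ]
1.7 [-7.4  1.1 18.7] [-0.005 -0.002  0.   ]
1.75 [-9.7  1.1 23.3] [-0.005 -0.002  0.   ]
1.8 [-12.3   1.1  27.8] [-0.005 -0.002  0.   ]
```

Emit:
{"name": "servo_tool", "arguments": {"moves": [{"fingers": 0, "dp": [-1.5, 1, 4], "turn": [-0.005, -0.002, 0]}, {"fingers": 0, "dp": [-3, 1, 9], "turn": [-0.005, -0.002, 0]}, {"fingers": 0, "dp": [-5, 1, 14], "turn": [-0.005, -0.002, 0]}, {"fingers": 0, "dp": [-6, 1, 17], "turn": [-0.005, -0.002, 0]}]}}

```text
clock: 8.65
tcp_pos: [0.5374, -0.1285, 0.1413]
ee_rot: [[0.052, 0.999, -0.0], [0.999, -0.052, 0.0], [0.0, -0.0, -1.0]]
wrist_force: [0.9, -1.0, 0.1]
opening: 0.0181
```

Emit:
{"name": "servo_tool", "arguments": {"moves": [{"fingers": 0, "dp": [-1, 0, 2], "turn": [0, 0, 0]}, {"fingers": 0, "dp": [-2, 0, 4], "turn": [0, 0, 0]}]}}

```text
clock: 8.85
tcp_pos: [0.5374, -0.1304, 0.1374]
ee_rot: [[0.053, 0.999, -0.0], [0.999, -0.053, 0.001], [0.001, -0.0, -1.0]]
wrist_force: [-1.9, 2.8, 2.3]
opening: 0.0183
```

```bash
python3 arc.py 1.75 1.8;python3 look.py 11 .5455 -.265 .16
```

```text
pin rel eye [  -0.3   55.4 -142.7] out/up from hinge [ 92.4 -47.2] F [-1.9  2.8  2.3]
t 8.85
theta pin 1.728
1.75 [-1.7  0.2  1.8] [-0.    -0.001 -0.   ]
1.8 [-4.3  0.2  6.3] [-0.    -0.001 -0.   ]
pin rel eye [  -0.3   55.4 -142.7] out/up from hinge [ 92.4 -47.2] F [-1.9  2.8  2.3]
scene origin 168 194 scale 7.5
top origin 374 194 scale 7.5
pin rel eye [  -0.3   55.5 -142.7] out/up from hinge [ 92.5 -47.2] F [-0.4  1.4  0.8]
```

View pics/c11s.png

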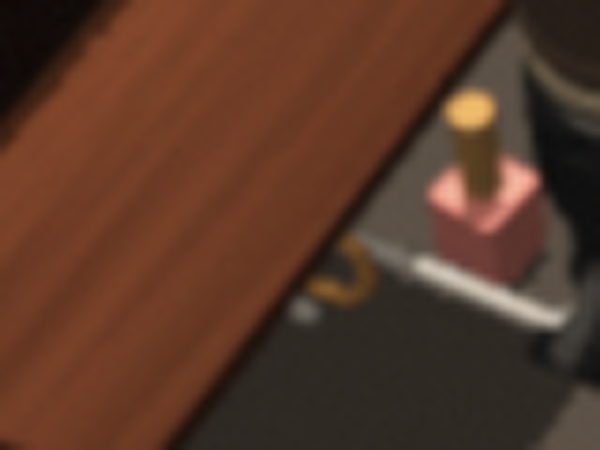

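View pics/s11.png

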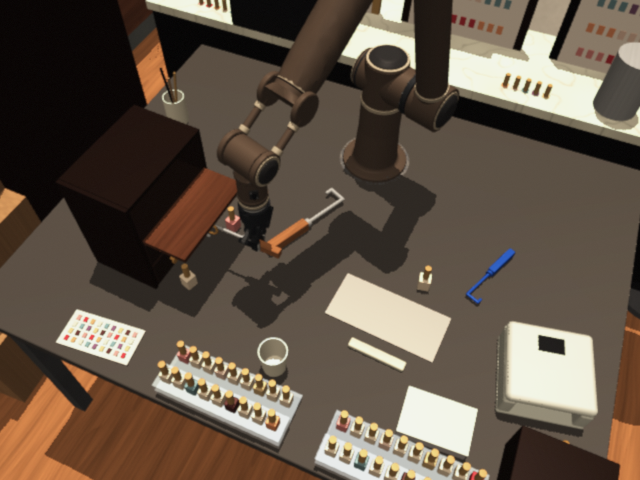

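The flap is nearly level. I push on to the stop while watching the force.

Emit:
{"name": "servo_tool", "arguments": {"moves": [{"fingers": 0, "dp": [-1, 0, 2], "turn": [0, 0, 0]}, {"fingers": 0, "dp": [-2, 0, 4], "turn": [0, 0, 0]}, {"fingers": 0, "dp": [-2, 0, 5], "turn": [0, 0, 0]}]}}

```text
clock: 9.25
tcp_pos: [0.5384, -0.1326, 0.1335]
ee_rot: [[0.052, 0.999, 0.002], [0.999, -0.052, -0.001], [-0.001, 0.002, -1.0]]
wrist_force: [-1.4, 2.3, 5.7]
opening: 0.0181
```

```bash
python3 arc.py 1.75 1.8
```

```text
pin rel eye [   1.    53.3 -146.4] out/up from hinge [ 90.3 -50.9] F [-1.4  2.3  5.7]
t 9.25
theta pin 1.768
1.75 [ 0.4 -0.9 -2. ] [0.002 0.001 0.001]
1.8 [-2.1 -0.9  2.5] [0.002 0.001 0.001]
```

Emit:
{"name": "servo_tool", "arguments": {"moves": [{"fingers": 0, "dp": [-1, 0, 3], "turn": [0, 0, 0]}, {"fingers": 0, "dp": [-1, 0, 5], "turn": [0, 0, 0]}, {"fingers": 0, "dp": [-1, 0, 5], "turn": [0, 0, 0]}]}}

```text
clock: 9.55
tcp_pos: [0.5386, -0.1333, 0.1288]
ee_rot: [[0.051, 0.999, 0.003], [0.999, -0.051, -0.001], [-0.0, 0.003, -1.0]]
wrist_force: [-0.6, 4.2, 4.5]
opening: 0.0183
```

```bash
python3 arc.py 1.75 1.8
```

```text
pin rel eye [   1.3   52.6 -151.1] out/up from hinge [ 89.6 -55.6] F [-0.6  4.2  4.5]
t 9.55
theta pin 1.81
1.75 [ 1.1 -1.1 -6.7] [0.003 0.    0.001]
1.8 [-1.4 -1.2 -2.3] [0.003 0.    0.001]
```

```bash
python3 look.py 12 .5455 -.265 .16
python3 - <<'E'
from h import *
s=ctrl.state();p=np.array(s['tcp_pos']);R=np.array(s['ee_rot'])
for q in ((0,-.017,0),(0,.017,0),(.016,.017,0),(.07,-.017,0)):
  u=proj('scene',p+R@(OFF+q));print('pred scene crop',(u[0]-168+.4)*7.5,(u[1]-194+.4)*7.5)
# flap outer edge pred, open: outer face top? upper surface z=.192+.014
for th in (1.4,1.5,1.57):
  for l in (-.136,.136):
    o=np.array([np.sin(th),np.cos(th)])*.123; i=o+np.array([-np.cos(th),np.sin(th)])*.014
    for nm,w in(('outer',o),('inner',i)):
      X=H+nrm*w[0]+up*w[1]+lat*l; print(th,l,nm,np.round(proj('scene',X),1),np.round(proj('top',X),1))
E
python3 -c "
import cv2
a=cv2.imread('pics/s12.png')[150:280,130:290];cv2.imwrite('pics/c12b.png',cv2.resize(a,(800,650)[:2],interpolation=cv2.INTER_CUBIC)[:600])"
```

```text
pin rel eye [   1.3   52.6 -151.1] out/up from hinge [ 89.6 -55.6] F [-0.6  4.2  4.5]
scene origin 168 194 scale 7.5
top origin 374 194 scale 7.5
pin rel eye [   1.3   52.6 -151. ] out/up from hinge [ 89.6 -55.5] F [-0.7  3.8  3.9]
pred scene crop 320.7673276124287 243.32589382563742
pred scene crop 267.3892288118998 313.56285326227913
pred scene crop 307.05801009915285 330.62369343146327
pred scene crop 494.46998375624344 316.923886590648
1.4 -0.136 outer [241.8 179.6] [405.7 271.4]
1.4 -0.136 inner [240.6 175.6] [407.5 270.8]
1.4 0.136 outer [182.7 257.1] [410.3 166.1]
1.4 0.136 inner [180.8 253.3] [412.1 164.6]
1.5 -0.136 outer [242.7 182.9] [404.4 272. ]
1.5 -0.136 inner [241.9 179.2] [405.6 271.3]
1.5 0.136 outer [184.1 260.2] [409.  167.5]
1.5 0.136 inner [182.7 256.7] [410.2 165.9]
1.57 -0.136 outer [243.1 185.1] [403.7 272.4]
1.57 -0.136 inner [242.7 181.6] [404.6 271.7]
1.57 0.136 outer [184.8 262.3] [408.3 168.5]
1.57 0.136 inner [183.8 259. ] [409.2 166.9]
```

View pics/c12b.png

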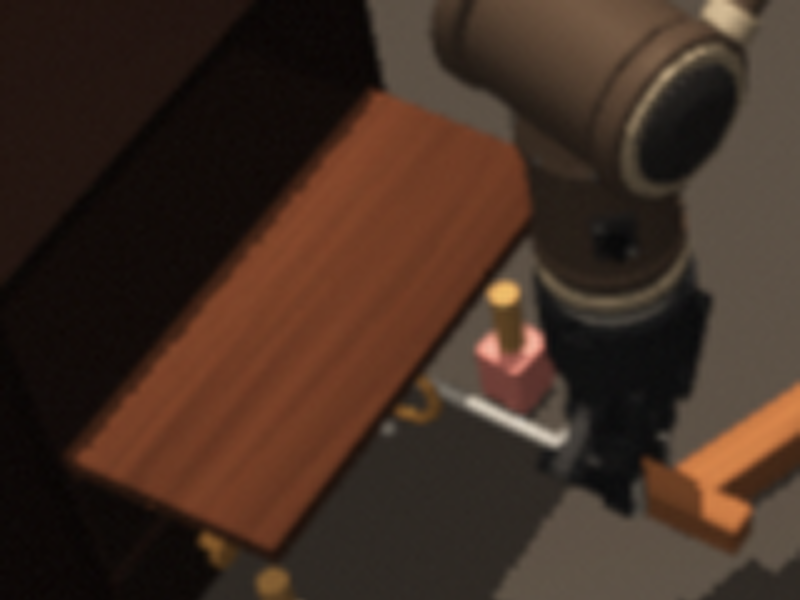

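View pics/c12s.png

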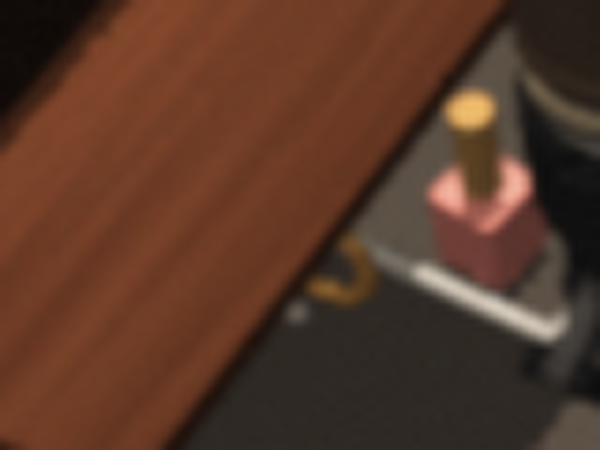

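View pics/t12.png

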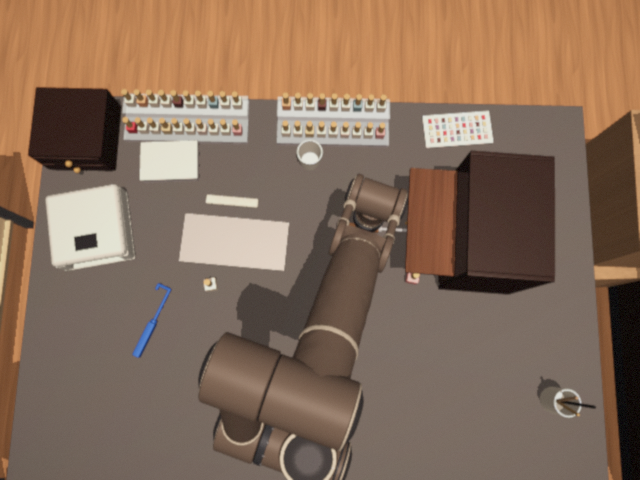

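The flap is at its stop: the ring and flap edge stayed put from the previous picture to this one while the force rose, and the flap corner at (184,260) matches the prediction for 1.57. The pole pitched about 3° in the grip, with the lip about 2.4 px above its prediction. Next I centre the hook in the ring, then slide it out.

Emit:
{"name": "servo_tool", "arguments": {"moves": [{"fingers": 0, "dp": [0, 0, -4], "turn": [0, 0, 0]}, {"fingers": 0, "dp": [1, -1, -8], "turn": [0, 0, 0]}, {"fingers": 0, "dp": [2, -1, -12], "turn": [0, 0, 0]}, {"fingers": 0, "dp": [2, -1, -15], "turn": [0, 0, 0]}, {"fingers": 0, "dp": [2, -1, -15], "turn": [0, 0, 0]}]}}

```text
clock: 10.15
tcp_pos: [0.538, -0.1316, 0.1443]
ee_rot: [[0.052, 0.999, 0.004], [0.999, -0.052, -0.001], [-0.001, 0.004, -1.0]]
wrist_force: [0.6, -0.4, -1.2]
opening: 0.018
```

```bash
sed -i 's/OFF=.*/OFF=np.array([-.1375,.018,-.0145])/' h.py; python3 look.py 13 .5455 -.265 .16
python3 - <<'E'
from h import *
s=ctrl.state();p=np.array(s['tcp_pos']);R=np.array(s['ee_rot'])
for q in ((0,-.017,0),(0,.017,0),(.016,.017,0),(.07,-.017,0)):
  u=proj('scene',p+R@(OFF+q));print('pred scene crop',(u[0]-168+.4)*7.5,(u[1]-194+.4)*7.5)
rel(s['tcp_pos'],down(yaw))
E
```

```text
pin rel eye [   0.5   54.3 -128.5] out/up from hinge [ 91.3 -33. ] F [ 0.6 -0.4 -1.2]
scene origin 168 194 scale 7.5
top origin 374 194 scale 7.5
pin rel eye [   0.2   54.4 -129.1] out/up from hinge [ 91.4 -33.6] F [ 0.4  0.8 -0.7]
pred scene crop 318.5780874734331 204.07594381735132
pred scene crop 264.5241547079299 274.683264373086
pred scene crop 304.6639381533926 291.84961630477966
pred scene crop 494.34489803262 278.11731569221473
dp mm [0. 0. 0.] turn [0.003 0.    0.001] | tcp [ 0.5377 -0.1314  0.1438] F [ 0.4  0.8 -0.7] t 10.25 op 0.0183
```

View pics/c13s.png

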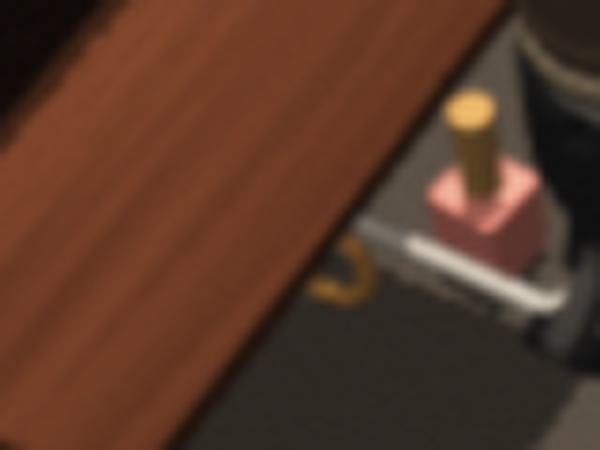

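Emit:
{"name": "servo_tool", "arguments": {"moves": [{"fingers": 0, "dp": [0.5, -7, 0], "turn": [0, 0, 0]}, {"fingers": 0, "dp": [0.5, -14, 0], "turn": [0, 0, 0]}, {"fingers": 0, "dp": [0.5, -21, 0], "turn": [0, 0, 0]}, {"fingers": 0, "dp": [0.5, -28, 0], "turn": [0, 0, 0]}, {"fingers": 0, "dp": [0.5, -35, 0], "turn": [0, 0, 0]}]}}

```text
clock: 10.75
tcp_pos: [0.5019, -0.129, 0.1437]
ee_rot: [[0.052, 0.999, 0.003], [0.999, -0.052, -0.001], [-0.0, 0.003, -1.0]]
wrist_force: [-0.5, 0.7, -0.4]
opening: 0.0178
```

```bash
python3 look.py 14 .5255 -.265 .16
```

```text
pin rel eye [ -35.7   54.9 -129.2] out/up from hinge [ 91.9 -33.7] F [-0.5  0.7 -0.4]
scene origin 172 189 scale 7.5
top origin 374 201 scale 7.5
pin rel eye [ -36.2   55.  -129.4] out/up from hinge [ 92.  -33.9] F [-0.1  0.1 -0.9]
```

View pics/c14s.png

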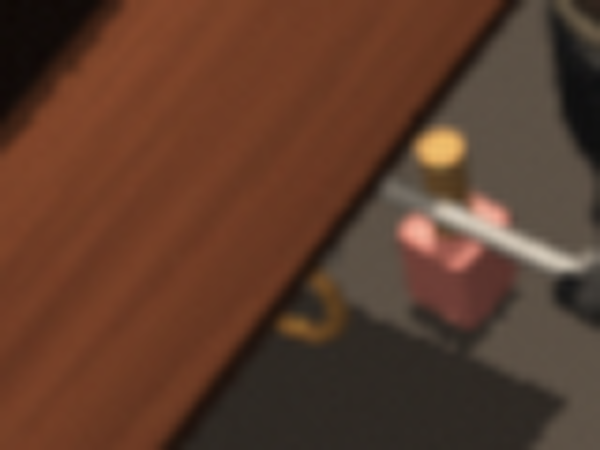

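The hook came out with forces below 1 N, and the ring and flap did not move. I withdraw straight out.

Emit:
{"name": "servo_tool", "arguments": {"moves": [{"fingers": 0, "dp": [5, -5, 0], "turn": [0, 0, 0]}, {"fingers": 0, "dp": [40, -5, 0], "turn": [0, 0, 0]}, {"fingers": 0, "dp": [80, -5, 0], "turn": [0, 0, 0]}, {"fingers": 0, "dp": [120, -5, 0], "turn": [0, 0, 0]}, {"fingers": 0, "dp": [160, -5, 0], "turn": [0, 0, 0]}]}}

```text
clock: 11.35
tcp_pos: [0.5046, 0.0328, 0.1437]
ee_rot: [[0.053, 0.999, 0.002], [0.999, -0.053, -0.0], [0.0, 0.002, -1.0]]
wrist_force: [0.3, 0.1, -0.4]
opening: 0.018
```

```bash
python3 - <<'E'
from h import *
grab('scene','s15.png');grab('top','t15.png')
s=ctrl.state();p=np.array(s['tcp_pos']);R=np.array(s['ee_rot']);print(p)
for n in('scene','top'):
  for q in ((0,-.017,0),(0,.017,0),(.016,.017,0),(.09,-.017,-.0)):
    print(n,np.round(proj(n,p+R@(OFF+q)),1))
E
python3 -c "
import cv2
a=cv2.imread('pics/s15.png')[180:280,210:330];cv2.imwrite('pics/c15.png',cv2.resize(a,(720,600),interpolation=cv2.INTER_CUBIC))"
```

```text
[0.50458471 0.03544604 0.14367428]
scene [274.1 232.8]
scene [267.6 242.5]
scene [273.3 244.8]
scene [305.8 245.7]
top [351.7 240.4]
top [352.4 227.6]
top [346.3 227.2]
top [317.  238.1]
```

View pics/c15.png

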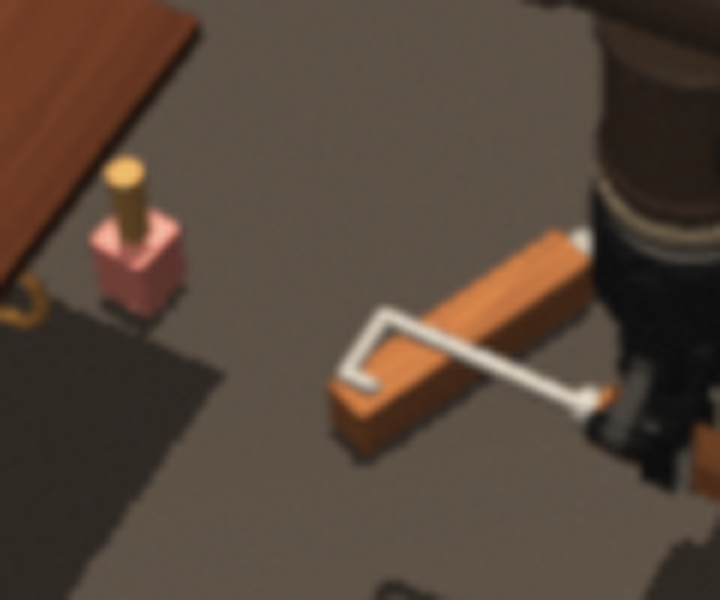

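View pics/t15.png

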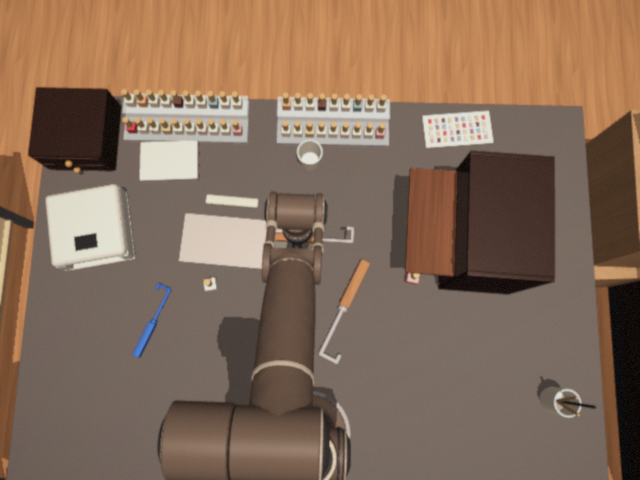

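The hook is free and the flap still level. The hook corner at (274.3,232.6) agrees with the corrected pitch of about 0.05 rad, so I tilt the tool by that much when laying the pole down.

```bash
cat > pl.py <<'E'
from h import *
import sys
z=float(sys.argv[1]); tilt=float(sys.argv[2]) if len(sys.argv)>2 else .051
rel([.5190,.2715,z],down(np.radians(-7.2))@Ro.from_rotvec([0,tilt,0]).as_matrix())
E
python3 pl.py .10
```

```text
dp mm [236.4   3.2  44.1] turn [0.    0.049 0.079] | tcp [0.5046 0.0354 0.1437] F [-0.7 -0.3 -2.4] t 11.45 op 0.018
```

Emit:
{"name": "servo_tool", "arguments": {"moves": [{"fingers": 0, "dp": [45, 1, 5], "turn": [0, 0.01, 0.02]}, {"fingers": 0, "dp": [90, 1, 10], "turn": [0, 0.02, 0.04]}, {"fingers": 0, "dp": [140, 2, 20], "turn": [0, 0.03, 0.06]}, {"fingers": 0, "dp": [190, 3, 30], "turn": [0, 0.04, 0.079]}, {"fingers": 0, "dp": [225, 3, 40], "turn": [0, 0.049, 0.079]}]}}

```text
clock: 11.95
tcp_pos: [0.5188, 0.2624, 0.1042]
ee_rot: [[0.125, 0.992, 0.008], [0.991, -0.125, 0.051], [0.052, 0.001, -0.999]]
wrist_force: [0.1, 0.2, -0.1]
opening: 0.018
```

```bash
python3 pl.py .04
```

```text
dp mm [ 5.7 -1.1 64.6] turn [ 0.001 -0.001  0.   ] | tcp [0.5188 0.2624 0.1042] F [ 0.1  0.2 -0.1] t 11.95 op 0.018
```

Emit:
{"name": "servo_tool", "arguments": {"moves": [{"fingers": 0, "dp": [5, -1, 20], "turn": [0, 0, 0]}, {"fingers": 0, "dp": [5.7, -1, 40], "turn": [0, 0, 0]}, {"fingers": 0, "dp": [5.7, -1, 60], "turn": [0, 0, 0]}, {"fingers": 0, "dp": [5.7, -1, 64], "turn": [0, 0, 0]}, {"fingers": 0, "dp": [5.7, -1, 64], "turn": [0, 0, 0]}]}}

```text
clock: 12.45
tcp_pos: [0.5184, 0.2707, 0.0397]
ee_rot: [[0.126, 0.992, 0.006], [0.991, -0.126, 0.05], [0.051, -0.0, -0.999]]
wrist_force: [-0.6, -1.1, -1.1]
opening: 0.018
```

```bash
python3 - <<'E'
from h import *
a=grab('scene','s16.png');grab('top','t16.png')
cv2.imwrite('pics/c16.png',cv2.cvtColor(cv2.resize(a[240:360,320:480],(800,600),interpolation=cv2.INTER_CUBIC),cv2.COLOR_RGB2BGR))
E
python3 pl.py .012; python3 pl.py .0095
```

```text
dp mm [-1.5 -1.  29.4] turn [ 0.003 -0.002 -0.   ] | tcp [0.5199 0.2713 0.0414] F [-0.1 -0.2 -0.7] t 12.55 op 0.0184
dp mm [-1.6 -1.1 31.9] turn [ 0.003 -0.002 -0.   ] | tcp [0.5199 0.2713 0.0414] F [-0.1 -0.2 -0.7] t 12.55 op 0.0184
```

View pics/c16.png

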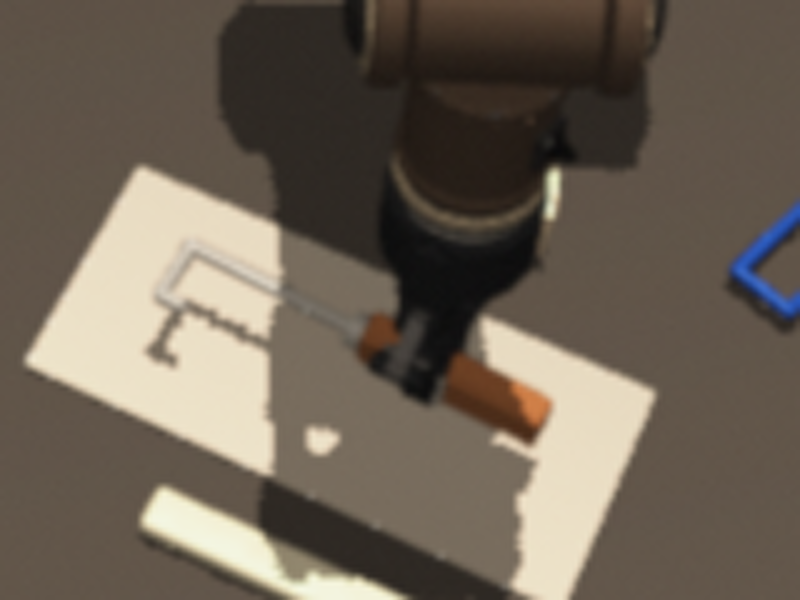

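Pole level and over the mat. I lower it until it touches.

Emit:
{"name": "servo_tool", "arguments": {"moves": [{"fingers": 0, "dp": [-1.5, -1, 12], "turn": [0.003, -0.002, 0]}, {"fingers": 0, "dp": [-1.5, -1, 22], "turn": [0.003, -0.002, 0]}, {"fingers": 0, "dp": [-1.5, -1, 28], "turn": [0.003, -0.002, 0]}, {"fingers": 0, "dp": [-1.5, -1, 30.5], "turn": [0.003, -0.002, 0]}, {"fingers": 0, "dp": [-1.5, -1, 32], "turn": [0.003, -0.002, 0]}]}}

```text
clock: 13.05
tcp_pos: [0.5184, 0.2712, 0.009]
ee_rot: [[0.125, 0.992, 0.004], [0.991, -0.125, 0.049], [0.049, -0.002, -0.999]]
wrist_force: [-2.5, -3.3, 6.5]
opening: 0.0179
```

Emit:
{"name": "servo_tool", "arguments": {"moves": [{"fingers": 0, "dp": [0, 0, 0], "turn": [0, 0, 0]}]}}

```text
clock: 13.15
tcp_pos: [0.5184, 0.2713, 0.0092]
ee_rot: [[0.125, 0.992, 0.004], [0.991, -0.125, 0.049], [0.049, -0.002, -0.999]]
wrist_force: [-1.1, 0.0, 2.0]
opening: 0.0179
```

```bash
python3 pl.py .008; python3 -c "
from h import *
s=ctrl.state();print(s['wrist_torque'])"
```

```text
dp mm [0.3 0.5 1.2] turn [-0.002  0.002  0.   ] | tcp [0.5184 0.2713 0.0092] F [-1.1  0.   2. ] t 13.15 op 0.0179
[0.06559872 0.12382956 0.02982707]
```

Emit:
{"name": "servo_tool", "arguments": {"moves": [{"fingers": 0, "dp": [0, 0, 1], "turn": [0, 0, 0]}, {"fingers": 0, "dp": [0, 0, 1], "turn": [0, 0, 0]}]}}

```text
clock: 13.35
tcp_pos: [0.5185, 0.2713, 0.009]
ee_rot: [[0.125, 0.992, 0.004], [0.991, -0.125, 0.049], [0.049, -0.002, -0.999]]
wrist_force: [-2.5, -1.8, 4.5]
opening: 0.0182
```

Run:
```python
from h import *
a=grab('scene','s17.png')
print(ctrl.state()['wrist_force'],ctrl.state()['tcp_pos'])
cv2.imwrite('pics/c17.png',cv2.cvtColor(cv2.resize(a[260:350,340:460],(800,600),interpolation=cv2.INTER_CUBIC),cv2.COLOR_RGB2BGR))
```

```text
[-3.11992032 -2.27537641  5.25602924] [0.51851669 0.27124812 0.0090245 ]
```

View pics/c17.png

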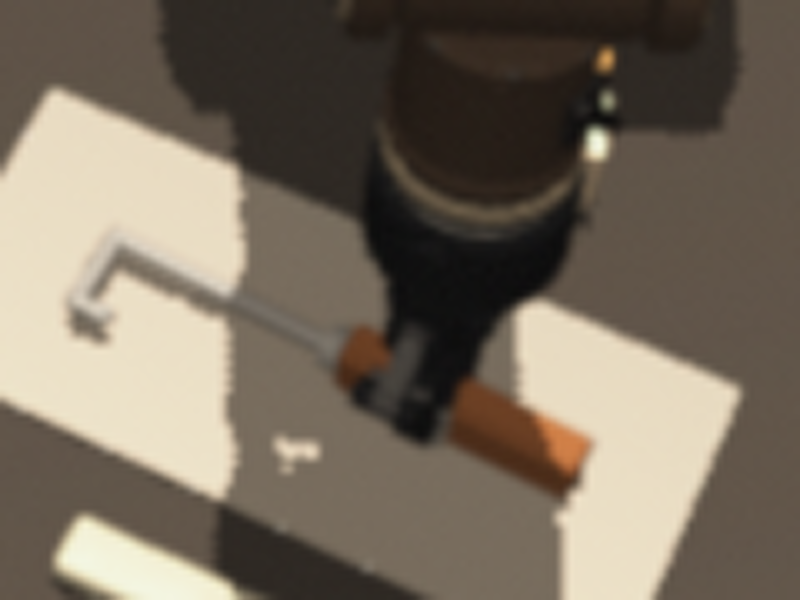

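The pole is down on the mat, with the hook shadow adjoining the lip at crop (90,325). Next I release.

Emit:
{"name": "servo_tool", "arguments": {"moves": [{"fingers": 0.3, "dp": [0, 0, -0.5], "turn": [0, 0, 0]}, {"fingers": 0.45, "dp": [0, 0, -0.5], "turn": [0, 0, 0]}, {"fingers": 0.6, "dp": [0, 0, -0.5], "turn": [0, 0, 0]}, {"fingers": 0.6, "dp": [0, 0, -0.5], "turn": [0, 0, 0]}, {"fingers": 0.6, "dp": [0, 0, -0.5], "turn": [0, 0, 0]}], "newtons": 20}}

```text
clock: 13.9
tcp_pos: [0.5185, 0.2713, 0.0094]
ee_rot: [[0.125, 0.992, 0.004], [0.991, -0.125, 0.049], [0.049, -0.002, -0.999]]
wrist_force: [-0.7, -0.0, -0.0]
opening: 0.0511
```

Emit:
{"name": "servo_tool", "arguments": {"moves": [{"fingers": 0.6, "dp": [0, 0, -15], "turn": [0, 0, 0]}, {"fingers": 0.6, "dp": [0, 0, -40], "turn": [0, 0, 0]}, {"fingers": 0.6, "dp": [0, 0, -80], "turn": [0, 0, 0]}, {"fingers": 0.6, "dp": [0, 0, -120], "turn": [0, 0, 0]}, {"fingers": 0.6, "dp": [0, 0, -160], "turn": [0, 0, 0]}]}}

```text
clock: 14.4
tcp_pos: [0.5178, 0.2633, 0.1717]
ee_rot: [[0.125, 0.992, 0.005], [0.991, -0.125, 0.049], [0.05, -0.001, -0.999]]
wrist_force: [0.8, -0.0, 0.4]
opening: 0.0509
```

Emit:
{"name": "servo_tool", "arguments": {"moves": [{"fingers": 0.6, "dp": [100, 0, -40], "turn": [0, 0, 0]}, {"fingers": 0.6, "dp": [100, 0, -40], "turn": [0, 0, 0]}, {"fingers": 0.6, "dp": [100, 0, -40], "turn": [0, 0, 0]}, {"fingers": 0.6, "dp": [100, 0, -40], "turn": [0, 0, 0]}]}}

```text
clock: 14.8
tcp_pos: [0.5306, 0.362, 0.2189]
ee_rot: [[0.122, 0.992, 0.008], [0.991, -0.122, 0.051], [0.051, 0.002, -0.999]]
wrist_force: [-0.1, -0.1, -0.6]
opening: 0.0516
```

Run:
```python
from h import *
a=grab('scene','s18.png');grab('top','t18.png')
print(ctrl.state()['wrist_force'],ctrl.state()['tcp_pos'],ctrl.state()['clock'])
cv2.imwrite('pics/c18.png',cv2.cvtColor(cv2.resize(a[260:350,340:460],(800,600),interpolation=cv2.INTER_CUBIC),cv2.COLOR_RGB2BGR))
```

```text
[-0.36010684 -0.12367853  0.06872038] [0.52905615 0.35916733 0.21574525] 14.9
```

View pics/s18.png

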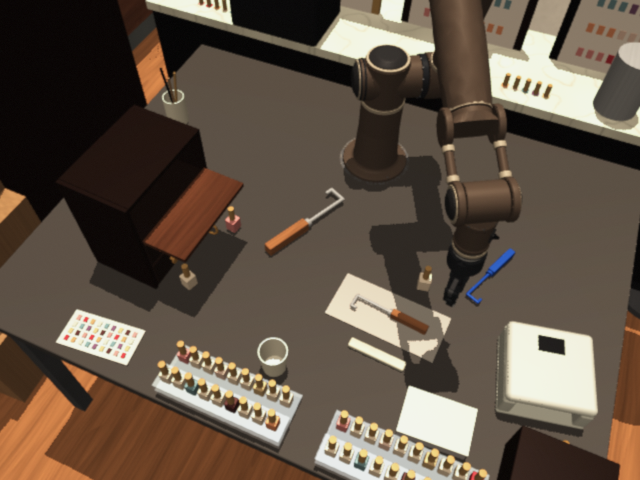

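View pics/t18.png

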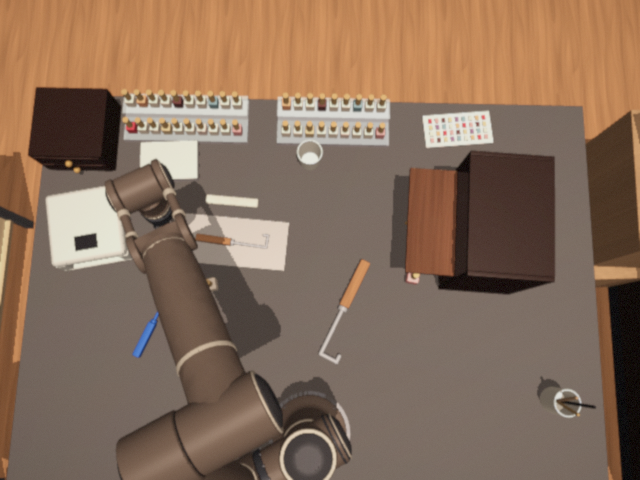

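View pics/c18.png

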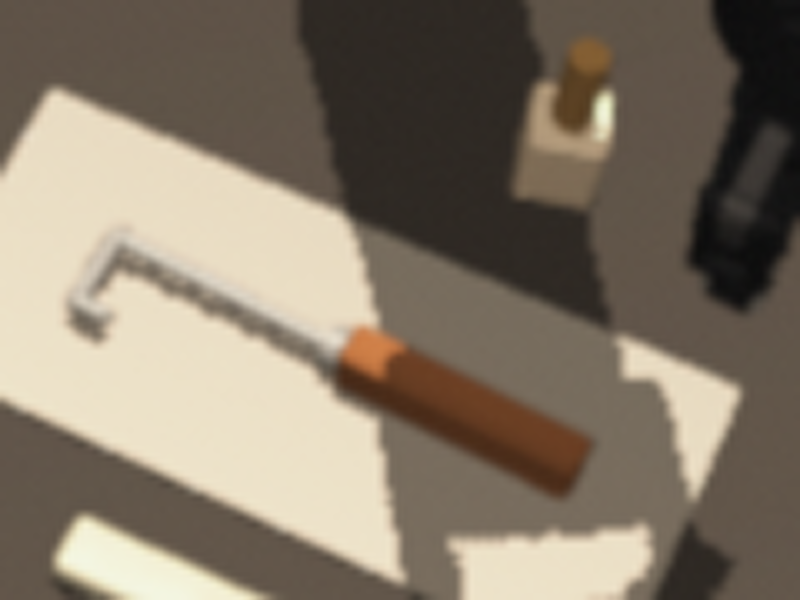

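The pole lies flat on the mat, everything else looks in place, and the flap is open. One last comparison of the flap with its picture at the stop.

Run:
```python
from h import *
g=lambda f:cv2.cvtColor(cv2.imread(f),cv2.COLOR_BGR2GRAY).astype(np.float32)
A,B=g('pics/s12.png'),g('pics/s18.png')
for n,(x0,y0,x1,y1) in dict(flapcorner=(160,230,205,275),sheet=(60,310,150,365)).items():
    print(n,cv2.phaseCorrelate(A[y0:y1,x0:x1],B[y0:y1,x0:x1]))
A,T=g('pics/s0.png') if 0 else g('pics/scene0.png'),B
for n,(x0,y0,x1,y1) in dict(bottle_b=(175,258,200,294),cup=(255,335,292,380),buffer=(340,335,412,372),bottle_c=(415,262,437,293)).items():
    print(n,cv2.phaseCorrelate(A[y0:y1,x0:x1],T[y0:y1,x0:x1]))
im=cv2.imread('pics/s18.png')[160:280,140:260];cv2.imwrite('pics/c18f.png',cv2.resize(im,(600,600),interpolation=cv2.INTER_CUBIC))
```

```text
flapcorner ((0.5244750702419267, 0.4916756581821069), 0.9794769541422526)
sheet ((0.009947756591643042, -0.00618733877461608), 0.9976007257567512)
bottle_b ((0.3011921638592039, 0.08727949794074163), 0.91449400583903)
cup ((-0.009418657683109899, 0.4887728215948073), 0.9953854666815863)
buffer ((-0.048540073825613206, 0.21561731884780144), 0.6411552435821957)
bottle_c ((-0.10836157323185525, 0.04834903420882952), 0.8112922056267658)
```

View pics/c18f.png

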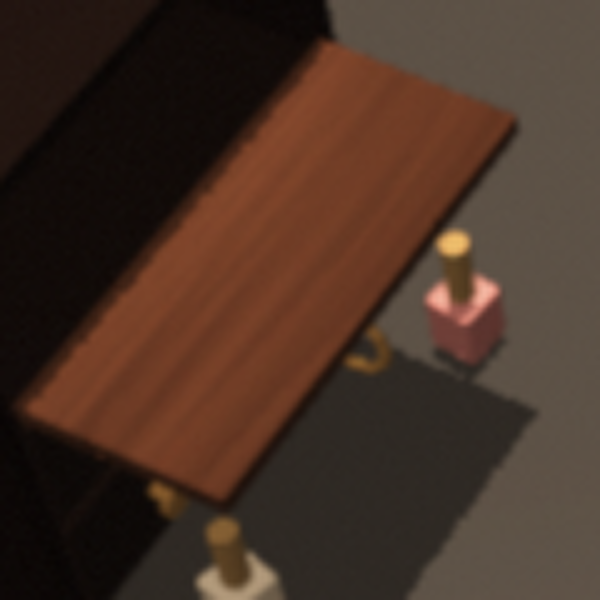

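```bash
python3 -c "
from workcell import ctrl
print(ctrl.close_job())"
```

```text
the job is handed in; nothing more can be done
None
```

I did the job as asked and handed it in at about 15 s on the robot's clock. I gripped the small wooden-handled pole on the mat, slid its hook sideways through the ring eye and pulled the flap along its arc to the stop. Then I unhooked sideways, laid the pole flat on the mat and released it there.

**Flap:** In the last picture it stands level. Its front corner at (185,261) px fits the fully open prediction. Pushing on at the stop raised the force to about 6 N without moving the ring or the edge. Unhooking took under 1 N, and the flap corner still matched its picture at the stop afterwards.

**Pole and other things:** The pole lies flat on the mat. The cup, the buffer and two of the bottles show no shift from the start; the correlation's offsets of about 0.5 px come from odd-sized windows. That comparison is weak for the buffer and the bottle by the mat, because the arm's shadow changed there. I checked the pink bottle in front of the cabinet only by eye.

**Disagreements:**
- Pushing against the stop pitched the pole about 3° in the grip. I corrected for it when laying the pole down.
- The camera and arm estimates of the hook's position differed by about 2–3 mm, well within the ring's clearance.

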